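# Lock an extrusion die in the dressing block with the T-key from the hooks

### The arm

A 7-joint arm with a two-finger parallel gripper is mounted at the origin on a cart in front of the work surface, level with it; the furniture and walls round the work are solid. World frame = base frame: x ahead of the robot, y to its left, z up, the work surface at z = 0. Lengths are in m, angles in rad, forces in N, time in s.
With the tool pointing down it reaches from about 0.425 to 0.925 m from the base axis. Payload 6.8 kg.
Tool frame: the origin (TCP) lies between the finger pads; the fingertips stand nose_length ahead of it and the grasp point (between the pads) lies 2 mm behind it (nose_length is the distance from the TCP to the fingertips, in m); z points along the fingers, y is the direction in which the jaws open and shut (so a half turn about z gives the same grasp; the last joint's range is limited). The gripper opens to 85 mm and grips with 20 to 120 N. Pads are 22 mm wide; open, the fingers measure 114 mm over their backs; the gripper's body (76 mm by 85 mm) begins 54 mm behind the grasp point. The pads swing forward as they close: fully open they stand 13 mm farther back than shut.
Start: joints at [0.993, 0.477, 0.022, 1.555, -0.011, 1.109, -0.083], TCP at [0.306, -0.602, 0.248] pointing down, gripper open.
Joint ranges: [-2.96, 2.96], [-0.34, 2.1], [-1.41, 1.46], [0.24, 2.44], [-1.37, 4.51], [0.17, 1.92], [-2.96, 2.96]. Speed limits (rad/s): [2.39, 2.39, 3.14, 3.14, 3.14, 3.14, 3.14].

### API

Orientations are given as a unit quaternion [x, y, z, w].
In Python, from station import * gives the robot as it stands.
- The arm moves only by the tool arm_command, never from a script. Its argument "steps" is text: rows parted by semicolons, each of 7 numbers parted by spaces: the closure in counts, from 0 (fully open) to 255 (shut), then the shift along the tool's x, y, z in cm, then the turn, a rotation vector about the tool's x, y, z in degrees. A call has 1 to 8 rows; each row shifts and turns the pose as measured when the row begins, along the tool's axes as they then stand; what a row does not reach is not made up. A row lasts 1/12 s, in which the tool goes at most 41.7 mm and 7.16 degrees, less where a joint would pass 70% of its speed; a pose out of reach is approached as far as the arm can. A call is refused whole if a number of a shift passes 4.17 or a number of a turn 7.16, either way. A call with a gripper value outside its range is refused whole. The fingers move at their own pace and stop on an object; the grip force is fixed at half the most. Time passes only in rows, so rows that do not move let the fingers close. It gives the time, the measured TCP pose, the force and the opening at its end, in the units of the state.
- get_state(): the state, without advancing time (a new reading comes with each control period).
- snapshot(name): name is "side" or "top" or "wrist"; returns a dict with "image" (420x560x3 uint8, blue, green, red), "range_z" (420x560 float32, m along the optical axis (not along the pixel's ray), 0 where there is no reading), "intrinsics" (3x3 intrinsics, pixels), "extrinsics" (4x4, takes a point from world to camera coordinates); the wrist camera has in their place "hand_eye" (4x4, takes a point from camera to tool coordinates, whose origin is the TCP and whose axes are the flange's). Camera axes: x right, y down, z forward; pixel columns grow to the right and rows downward; lengths in m; the calibration is good to about 2 mm. A picture is of the moment at which its call begins: read the wrist's pose just before it.
- finish_job(): hands the job in, once; it reports no verdict.
The state is a dict: "t": time; "joint_pos": joint angles; "joint_velocities": joint speeds; "effort": joint torques, N m; "tcp_pos": TCP position; "tool_rot": TCP orientation; "contact_force": force on the tool from outside, world axes, zero at the start; "torque": the same for the moment, N m; "finger_gap": opening from 0.0 (shut) to 1.0 (fully open).
Only numpy, scipy, OpenCV 4.12 (cv2) and the standard library are available. Lean on these libraries where they do the work, as an engineer would, in place of code of your own. Each camera call takes 0.05 s, during which the arm holds its last target.

### The job

Get the smaller of the two brass extrusion dies ready for reaming: lift it up off its post on the wooden die stand and seat it, flange down, fully home in the round nest of the steel dressing block. Then lift the T-key up off its two hooks, push it fully down onto the square of the locking cam and turn it clockwise seen from above, about a quarter turn to the stop, so that the cam covers the die's flange. Pull the key off and hang it back on both hooks; leave the larger die on its post and do not push the pigment pot, marker and hex key about.

Things in the scene. Friction and masses are not known exactly. Their poses are not given: they have to be found in the camera images.
- block: Steel dressing block bolted to the bench (fixed): base plate 150 x 108 x 12 mm, on it a block 112 x 80 mm, its top face 46 mm above the bench (four screw heads near the corners 3.5 mm proud). Origin: centre of the underside; z up; x along the length, from the nest (axis at x = -16 mm, y = 0) to the locking cam (axis at x = +17 mm, y = 0).
- seat (a point): Centre of the nest's floor, 37.5 mm above the bench. The nest is round, 48 mm across and 8.5 mm deep: the small die's 44 mm flange drops in with 2 mm play all round. Axes as the block's.
- cam_square (a point): Foot of the cam's square, on its axis, 53 mm above the bench. The cam is a disc 30 mm across (47 to 53 mm above the bench) with a flat cut 8 mm from its axis; on it stands a 12 mm square, 13 mm straight plus 5 mm of taper, to 71 mm above the bench. The axes turn with the cam: x and y are square to the sides of the square, the flat lies on the -x side.
- lock_cam (a joint): Turn of the cam about its vertical axis: 0 = open, the flat faces the nest and clears the die's flange by 3 mm; grows clockwise seen from above to 1.57 at the stop = locked, the round side covering 4 mm of the flange with 1.5 mm of air between. A flange that is not fully down blocks it. Starts at 0 to 0.2; stays where it is left; takes 0.25 N m to turn.
- t_key: Steel T-key, 0.24 kg. Origin: centre of the socket's mouth, at the lower end; z up the shank, y along the crossbar. Socket 23 mm across, 30 mm tall, its square hole 13.6 mm wide (sides along x and y), 21 mm deep: it fits the 12 mm square in four ways, with 0.14 rad of turning play each way. Shank 10 mm thick. Fully down on the square, its origin is at the point cam_square.
- key_bar (a point): Middle of the T-key's crossbar, 115 mm above the key's origin: round bar 10 mm thick and 116 mm long (with 12 mm ball ends) along the key's y axis. The key can be gripped here from above, across bar and shank, which are equally thick.
- key_board: Wooden key board (fixed): foot 130 x 140 x 16 mm; upright board 158 mm high at its +x end, front face at x = +49 mm. Origin: centre of the underside. Two hooks of 6 mm rod come out of the board towards -x, at y = -42 and +42 mm; they fall to a valley at x = -11 to -21 mm and turn up to tips at x = -33 mm, 18 mm above the valley.
- hook_rest (a point): Where the middle of the crossbar lies when the key hangs on both hooks: 142 mm above the bench, midway between the hooks; x and y axes as the key board's, the bar along y. To come off, the bar has to rise at least 20 mm, over the hooks' tips; the key then comes out forwards (towards -x), its shank between the hooks, which also block it sideways.
- die_stand: Wooden block 76 x 184 x 22 mm (fixed) with two upright steel posts, 10 mm thick, at y = -46 and +46 mm, rising to 66 mm above the bench. Origin: centre of the underside. Either die may be on either post.
- small_die: The smaller brass die, 0.22 kg, on a post through its 16 mm bore, resting on the block (origin 22 mm above the bench). Origin: centre of the flange's underside; z up. Flange 44 mm across, 8 mm thick, lower edge bevelled 3 mm; above it a round boss 26 mm across, to 30 mm above the origin, to grip it by. The post ends 14 mm above the boss; the die must rise 45 mm to clear it.
- large_die: The larger brass die, 0.30 kg, on the other post: the same boss and bore, but the flange is 58 mm across and does not fit the nest. It stays there.
- pot: Closed plastic pigment pot 58 mm across, 66 mm tall, standing on the bench: not part of the job.
- marker: Marker pen 135 mm long, lying on the bench: not part of the job.
- hex_key: Black hexagon key 94 mm long, lying on the bench: not part of the job.

How it is judged:
On the way, in this order (a step that is already met when the one before it is completed fails the run):
1. the small die is fully home in the block's nest and let go, with the cam still open (horizontal distance between small_die and seat below 0.004 m and z of small_die in the frame of block below 0.0405 m and angle between small_die's own z axis and vertical below 0.08 rad and contact force between the fingers and small_die below 0.3 N and value of joint lock_cam below 0.6 rad), for 0.2 s.
2. the T-key has been lifted up off both hooks (distance between key_bar and hook_rest above 0.03 m and contact force between t_key and key_board below 0.1 N), for 0.1 s.
3. the key is fully down on the square of the still open cam, over the seated die (horizontal distance between t_key and cam_square below 0.004 m and z of t_key in the frame of cam_square below 0.005 m and horizontal distance between small_die and seat below 0.004 m and z of small_die in the frame of block below 0.0405 m and angle between small_die's own z axis and vertical below 0.08 rad and value of joint lock_cam below 0.6 rad), for 0.1 s.
4. the cam has been turned over the die's flange with the key still on its square (horizontal distance between t_key and cam_square below 0.004 m and z of t_key in the frame of cam_square below 0.005 m and horizontal distance between small_die and seat below 0.004 m and z of small_die in the frame of block below 0.0405 m and angle between small_die's own z axis and vertical below 0.08 rad and value of joint lock_cam above 1.2 rad), for 0.1 s.
At the end, for the whole second after the job is handed in: Small die home in the nest (4 mm of centre, 3 mm of the floor, tilt 0.08 rad); cam at 1.2 rad or more; T-key hangs still on both hooks (bar within 16 mm of the rest point, 0.12 rad of the hooks' line, tilt 0.3 rad), released; large die within 15 mm of its start (horizontal distance between small_die and seat below 0.004 m and z of small_die in the frame of block below 0.0405 m and angle between small_die's own z axis and vertical below 0.08 rad and value of joint lock_cam above 1.2 rad and distance between key_bar and hook_rest below 0.016 m and angle between the y axis of t_key and the y axis of key_board, either way round below 0.12 rad and angle between t_key's own z axis and vertical below 0.3 rad and linear speed of t_key below 0.05 m/s and contact force between the fingers and t_key below 0.1 N and contact force between the fingers and small_die below 0.1 N and distance of large_die from where it was at the start of the episode below 0.015 m); the robot touches nothing.
It fails at once if the large die is moved by more than 15 mm (distance of large_die from where it was at the start of the episode above 0.015 m).
It fails at once if the pot is pushed away by more than 30 mm (distance of pot from where it was at the start of the episode above 0.03 m).
It fails at once if the marker is pushed away by more than 30 mm (distance of marker from where it was at the start of the episode above 0.03 m).
It fails at once if the hex key is pushed away by more than 30 mm (distance of hex_key from where it was at the start of the episode above 0.03 m).
It also fails if it takes over 64 s, if anything falls off the work surface, if the arm or the gripper's body presses on something with over 40 N, if the wrist force passes 120 N, or if a joint passes its speed limit or range.

## Working session

There is one attempt and no reset: what is moved stays moved. The work goes in short steps, Python scripts to look and compute and a tool call to move; the robot and the scene stay as the last step left them, time stands still between calls to the robot, and variables do not carry over. Pictures are saved under pics/ and viewed, and the job is handed in when it is done.

Besides the shell and the picture viewer there is one more tool, called after "Call:" as name(argument=value, ...), one argument or row to a line, values as JSON. arm_command: Moves the arm, as the interface text tells. Its arguments: {"type":"object","properties":{"steps":{"type":"string"}},"required":["steps"]}

```bash
ls; mkdir -p pics
python3 - <<'E'
from station import *
import cv2
s=get_state();print(s)
for n in ["side","top","wrist"]:
    d=snapshot(n);cv2.imwrite(f"pics/{n}0.png",d["image"]);print(n,d["intrinsics"].tolist(),d.get("extrinsics",d.get("hand_eye")).round(4).tolist())
E
```

```text
pics
{'t': 0.0, 'joint_pos': array([ 0.9928923 ,  0.47780563,  0.0223185 ,  1.55646107, -0.01152422,
        1.10930466, -0.08308163]), 'joint_velocities': array([ 0.00082612,  0.00206654, -0.00145763, -0.00107611, -0.00037136,
        0.00141582, -0.00160282]), 'effort': array([ 6.26285764e-04, -5.96444786e+01,  1.60818659e+00, -2.81193244e+01,
        1.24343482e-02,  9.27448331e-03, -7.70040202e-06]), 'tcp_pos': array([ 0.3053281 , -0.60135758,  0.2473175 ]), 'tool_rot': array([ 9.72531157e-01,  2.32770900e-01, -2.66999903e-04, -8.86306114e-04]), 'contact_force': array([-0.65901151, -0.63298894,  0.39745444]), 'torque': array([-0.00914155, -0.03722135,  0.05296565]), 'finger_gap': 1.0064399156208248}
side [[387.4766387576537, 0.0, 285.04325475698], [0.0, 387.4766387576537, 207.01931874610162], [0.0, 0.0, 1.0]] [[0.9091, -0.4161, 0.0181, -0.426], [-0.2576, -0.596, -0.7606, 0.3439], [0.3273, 0.6868, -0.649, 0.6038], [0.0, 0.0, 0.0, 1.0]]
top [[495.55296675945715, 0.0, 282.5433165715475], [0.0, 495.55296675945715, 212.2195746767736], [0.0, 0.0, 1.0]] [[-0.0237, -0.9996, 0.0124, 0.1824], [-0.9965, 0.0226, -0.081, 0.5719], [0.0807, -0.0142, -0.9966, 0.9141], [0.0, 0.0, 0.0, 1.0]]
wrist [[333.1199255682583, 0.0, 276.5325194525745], [0.0, 333.1199255682583, 210.44761406791753], [0.0, 0.0, 1.0]] [[-0.0005, -0.957, -0.29, 0.0736], [1.0, -0.0007, 0.0005, 0.0011], [-0.0007, -0.29, 0.957, -0.1263], [0.0, 0.0, 0.0, 1.0]]
```

View pics/side0.png

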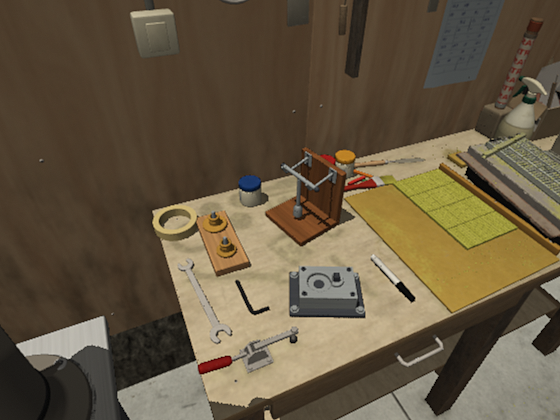

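View pics/top0.png

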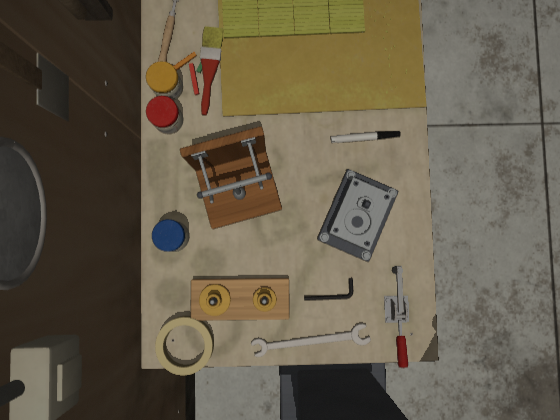

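View pics/wrist0.png

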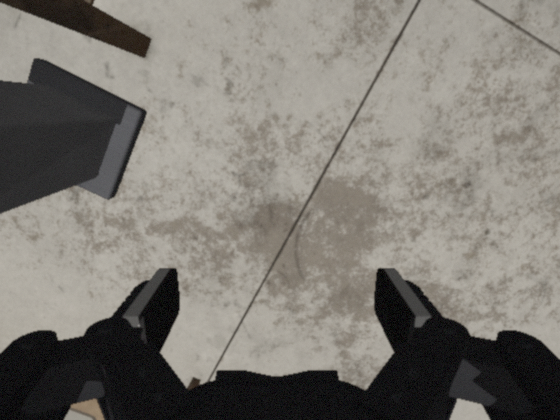

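The side and top views show the scene. In top: die stand with large die at (214,299) and small die at (264,299); block nest at about (357,221) with its cam at about (366,203); key bar from (200,196) to (270,178). Next: enlarged crops.

```bash
cat > h.py <<'E'
from station import *
import cv2, numpy as np
from scipy.spatial.transform import Rotation as R
def ext(d): return np.array(d["extrinsics"])
def pix2w_z(d,uv,z):
    "ray through pixel meets plane z"
    K=d["intrinsics"];E=ext(d) if "extrinsics" in d else d["E"]
    r=np.linalg.inv(K)@np.array([uv[0],uv[1],1.0]);Rm=E[:3,:3];t=E[:3,3]
    o=-Rm.T@t;dr=Rm.T@r
    return o+dr*(z-o[2])/dr[2]
def w2pix(d,p):
    K=d["intrinsics"];E=ext(d) if "extrinsics" in d else d["E"]
    c=E[:3,:3]@np.asarray(p,float)+E[:3,3];u=K@c;return u[:2]/u[2]
def cloud(d):
    K=d["intrinsics"];E=ext(d) if "extrinsics" in d else d["E"]
    Z=d["range_z"];h,w=Z.shape
    u,v=np.meshgrid(np.arange(w),np.arange(h))
    c=np.stack([(u-K[0,2])/K[0,0]*Z,(v-K[1,2])/K[1,1]*Z,Z],-1)
    p=(c-E[:3,3])@E[:3,:3];p[Z<=0]=np.nan
    return p
def wrist():
    s=get_state();d=snapshot("wrist")
    T=np.eye(4);T[:3,:3]=R.from_quat(s["tool_rot"]).as_matrix();T[:3,3]=s["tcp_pos"]
    d["E"]=np.linalg.inv(T@d["hand_eye"]);return s,d
def crop(img,x0,y0,x1,y1,name,f=4):
    cv2.imwrite("pics/"+name,cv2.resize(img[y0:y1,x0:x1],None,fx=f,fy=f,interpolation=cv2.INTER_CUBIC))
E
python3 - <<'E'
from h import *
d=snapshot("top");np.savez("top0.npz",**d)
im=d["image"]
crop(im,310,160,405,265,"blk.png",5.5)
crop(im,175,120,290,235,"brd.png",5)
crop(im,185,270,295,325,"dies.png",7)
E
```

```text
(no output)
```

View pics/blk.png

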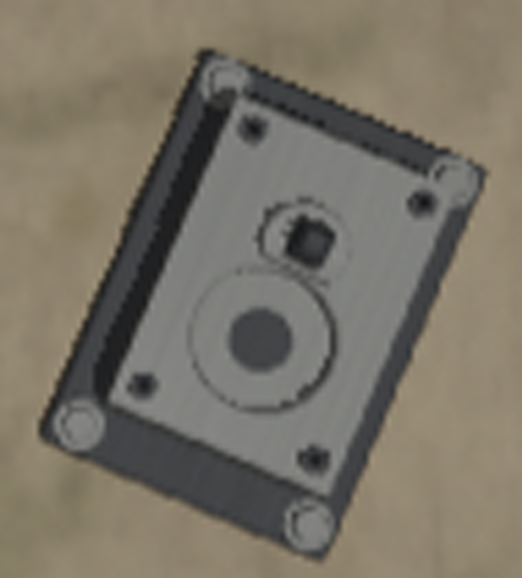

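View pics/brd.png

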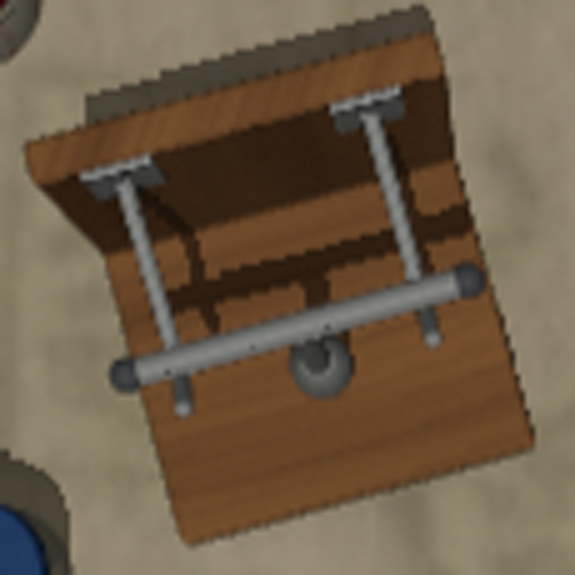

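View pics/dies.png

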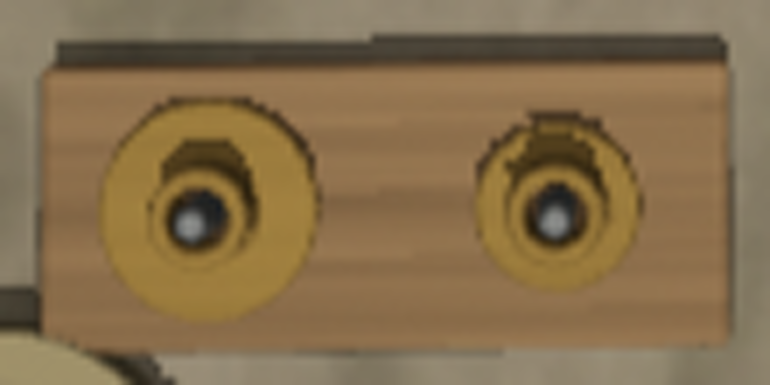

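Block crop: nest centre (263,340), cam square top (313,241), base corners (203,48),(487,172),(322,562),(40,432). Key bar ends (125,375),(468,280). Small die flange centre about (557,204), stand corners (42,66),(728,62),(731,345),(42,350).

```bash
cat > a.py <<'E'
from h import *
d=dict(np.load("top0.npz"))
def cv(pts,x0,y0,f): return [(x0-0.5+(p[0]+.5)/f,y0-0.5+(p[1]+.5)/f) for p in pts]
B=cv([(203,48),(487,172),(322,562),(40,432),(263,340),(313,241)],310,160,5.5)
zs=[.012]*4+[.046,.071]
P=np.array([pix2w_z(d,b,z) for b,z in zip(B,zs)])
print("block corners",P.round(4).tolist())
c=P[:4].mean(0);ax=(P[0]+P[1]-P[2]-P[3])/2;print("centre",c,"len",np.linalg.norm(ax),"yaw",np.degrees(np.arctan2(ax[1],ax[0])), "wid",np.linalg.norm((P[0]+P[3]-P[1]-P[2])/2))
u=ax/np.linalg.norm(ax);print("nest pred",c-0.016*u,"meas",P[4]," cam pred",c+.017*u,"meas",P[5])
K=[pix2w_z(d,b,.142) for b in cv([(125,375),(468,280)],175,120,5)]
print("bar ends",K,"mid",(K[0]+K[1])/2,np.linalg.norm(K[0]-K[1]),"dir",np.degrees(np.arctan2(*(K[0]-K[1])[[1,0]])))
# upright board top corners z=.158
K=[pix2w_z(d,b,.158) for b in cv([(25,147),(428,38),(448,75),(45,185)],175,120,5)];print("board top",np.round(K,4).tolist())
S=[pix2w_z(d,b,.022) for b in cv([(42,66),(728,62),(731,345),(42,350)],185,270,7)];print("stand",np.round(S,4).tolist(),np.mean(S,0))
D=[pix2w_z(d,b,z) for b,z in zip(cv([(557,204),(210,210),(556,221),(192,223),(556,212)],185,270,7),(.030,.030,.066,.066,.052))];print("dies",np.round(D,4).tolist())
p=cloud(d)
for n,(x,y) in dict(s=(264,299),bar=(233,188),pot=(168,235),marker=(365,137),hexk=(330,295)).items(): print(n,p[y,x].round(4))
E
python3 a.py
```

```text
block corners [[0.6588, 0.0437, 0.012], [0.6129, -0.0542, 0.012], [0.4788, 0.0087, 0.012], [0.5259, 0.1048, 0.012], [0.554, 0.032, 0.046], [0.5845, 0.0186, 0.071]]
centre [0.56911285 0.02575748 0.012     ] len 0.14723887106775715 yaw -24.892301568633695 wid 0.1075423635768092
nest pred [0.55459924 0.03249211 0.012     ] meas [0.55396802 0.03197046 0.046     ]  cam pred [0.58453356 0.01860195 0.012     ] meas [0.58449537 0.01858371 0.071     ]
bar ends [array([0.59852459, 0.30669623, 0.142     ]), array([0.62765008, 0.19305886, 0.142     ])] mid [0.61308734 0.24987755 0.142     ] 0.11731046208367533 dir 104.37557932110698
board top [[0.6719, 0.3359, 0.158], [0.7053, 0.2042, 0.158], [0.6929, 0.1979, 0.158], [0.6593, 0.3296, 0.158]]
stand [[0.455, 0.3435, 0.022], [0.4516, 0.1607, 0.022], [0.3771, 0.1618, 0.022], [0.3804, 0.3441, 0.022]] [0.41605389 0.25251595 0.022     ]
dies [[0.416, 0.2069, 0.03], [0.4167, 0.2983, 0.03], [0.415, 0.2063, 0.066], [0.4168, 0.2983, 0.066], [0.416, 0.2066, 0.052]]
s [0.4187 0.2063 0.0652]
bar [0.6078 0.2513 0.1453]
pot [0.5362 0.3753 0.0666]
marker [0.7181 0.0067 0.0173]
hexk [ 0.4168  0.0814 -0.004 ]
```

```bash
cat > plan.py <<'E'
from h import *
import sys
# python plan.py x y z yaw_of_tool_y_deg n_rows : how far to go, in tool axes, per row
def plan(tgt,yaw,n=None,s=None,show=True):
    s=s or get_state();p=np.array(s["tcp_pos"]);Rm=R.from_quat(s["tool_rot"])
    a=np.radians(yaw);ty=np.array([np.cos(a),np.sin(a),0]);tz=np.array([0,0,-1.]);tx=np.cross(ty,tz)
    Rt=R.from_matrix(np.stack([tx,ty,tz],1));rv=(Rm.inv()*Rt).as_rotvec(degrees=True)
    d=np.array(tgt)-p
    my=Rm.as_matrix()[:,1];print("t %.2f at"%s["t"],p.round(4),"yaw %.1f"%np.degrees(np.arctan2(my[1],my[0])),"d_world",d.round(4),"rv",rv.round(2),"gap %.3f"%s["finger_gap"],"F",s["contact_force"].round(1),"j",s["joint_pos"].round(2))
    n=n or int(max(np.ceil(np.linalg.norm(d)/.036),np.ceil(np.abs(rv).max()/7),1))
    for i in range(n):
        Ri=Rm*R.from_rotvec(rv*i/n,degrees=True);dl=Ri.inv().apply(d/n)*100
        print(i+1,dl.round(2),(rv/n).round(2))
if __name__=="__main__":
    v=[float(x) for x in sys.argv[1:]]
    plan(v[:3],v[3],int(v[4]) if len(v)>4 else None)
E
python3 -c "
import station;print([n for n in dir(station) if n[0]!='_'],getattr(station,'nose_length',None))"
python3 plan.py .58 -.15 .25 -15
```

```text
['IKError', 'finish_job', 'get_state', 'nose_length', 'snapshot'] 0.017
t 0.20 at [ 0.3055 -0.6016  0.2477] yaw -63.1 d_world [0.2745 0.4516 0.0023] rv [-6.000e-02 -2.000e-02 -4.808e+01] gap 1.002 F [ 0.3 -0.3 -0.3] j [ 0.99  0.48  0.02  1.56 -0.01  1.11 -0.08]
1 [ 2.99 -1.86 -0.01] [-0.   -0.   -3.21]
2 [ 3.09 -1.69 -0.01] [-0.   -0.   -3.21]
3 [ 3.18 -1.51 -0.01] [-0.   -0.   -3.21]
4 [ 3.26 -1.33 -0.01] [-0.   -0.   -3.21]
5 [ 3.33 -1.14 -0.01] [-0.   -0.   -3.21]
6 [ 3.39 -0.96 -0.01] [-0.   -0.   -3.21]
7 [ 3.44 -0.77 -0.01] [-0.   -0.   -3.21]
8 [ 3.48 -0.57 -0.01] [-0.   -0.   -3.21]
9 [ 3.5  -0.38 -0.01] [-0.   -0.   -3.21]
10 [ 3.52 -0.18 -0.01] [-0.   -0.   -3.21]
11 [ 3.52  0.02 -0.01] [-0.   -0.   -3.21]
12 [ 3.52  0.21 -0.02] [-0.   -0.   -3.21]
13 [ 3.5   0.41 -0.02] [-0.   -0.   -3.21]
14 [ 3.47  0.6  -0.02] [-0.   -0.   -3.21]
15 [ 3.43  0.8  -0.02] [-0.   -0.   -3.21]
```

Call:
arm_command(
  steps="0 3.0 -1.9 0 0 0 -3.2; 0 3.1 -1.7 0 0 0 -3.2; 0 3.2 -1.5 0 0 0 -3.2; 0 3.3 -1.3 0 0 0 -3.2; 0 3.3 -1.1 0 0 0 -3.2; 0 3.4 -1.0 0 0 0 -3.2; 0 3.4 -0.8 0 0 0 -3.2; 0 3.5 -0.6 0 0 0 -3.2",
)

```text
t: 0.87
tcp_pos: [0.4476, -0.3594, 0.2444]
tool_rot: [0.897, 0.443, -0.004, -0.0]
contact_force: [0.4, -1.0, 0.3]
finger_gap: 1.004
```

```bash
python3 plan.py .55 -.05 .25 0
```

```text
t 0.87 at [ 0.4476 -0.3594  0.2444] yaw -37.5 d_world [0.1024 0.3094 0.0056] rv [ -0.32   0.31 -37.47] gap 1.004 F [ 0.4 -1.   0.3] j [ 0.7   0.32 -0.16  1.8   0.07  1.03 -0.15]
1 [ 3.08 -1.07 -0.07] [-0.03  0.03 -3.75]
2 [ 3.14 -0.87 -0.07] [-0.03  0.03 -3.75]
3 [ 3.19 -0.66 -0.07] [-0.03  0.03 -3.75]
4 [ 3.23 -0.45 -0.07] [-0.03  0.03 -3.75]
5 [ 3.25 -0.24 -0.07] [-0.03  0.03 -3.75]
6 [ 3.26 -0.02 -0.07] [-0.03  0.03 -3.75]
7 [ 3.25  0.19 -0.06] [-0.03  0.03 -3.75]
8 [ 3.23  0.4  -0.06] [-0.03  0.03 -3.75]
9 [ 3.2   0.61 -0.06] [-0.03  0.03 -3.75]
10 [ 3.15  0.82 -0.06] [-0.03  0.03 -3.75]
```

Call:
arm_command(
  steps="0 3.1 -1.0 -0.1 0 0 -3.8; 0 3.1 -0.9 -0.1 0 0 -3.8; 0 3.2 -0.7 -0.1 0 0 -3.8; 0 3.2 -0.4 -0.1 0 0 -3.8; 0 3.3 -0.2 -0.1 0 0 -3.8; 0 3.3 0 -0.1 0 0 -3.8; 0 3.3 0.2 0 0 0 -3.8; 0 3.2 0.4 0 0 0 -3.8",
)

```text
t: 1.53
tcp_pos: [0.5301, -0.0967, 0.2493]
tool_rot: [0.74, 0.673, -0.003, -0.001]
contact_force: [0.2, -0.6, -0.5]
finger_gap: 1.001
```

```bash
python3 plan.py .43 .19 .22 20
```

```text
t 1.53 at [ 0.5301 -0.0967  0.2493] yaw -5.4 d_world [-0.1001  0.2867 -0.0293] rv [ -0.37   0.18 -25.45] gap 1.001 F [ 0.2 -0.6 -0.5] j [ 0.39  0.28 -0.4   1.86  0.13  1.03 -0.15]
1 [ 3.07 -1.41  0.32] [-0.04  0.02 -2.83]
2 [ 3.13 -1.26  0.32] [-0.04  0.02 -2.83]
3 [ 3.19 -1.1   0.32] [-0.04  0.02 -2.83]
4 [ 3.24 -0.94  0.32] [-0.04  0.02 -2.83]
5 [ 3.28 -0.78  0.32] [-0.04  0.02 -2.83]
6 [ 3.32 -0.62  0.32] [-0.04  0.02 -2.83]
7 [ 3.34 -0.45  0.32] [-0.04  0.02 -2.83]
8 [ 3.36 -0.29  0.32] [-0.04  0.02 -2.83]
9 [ 3.37 -0.12  0.32] [-0.04  0.02 -2.83]
```

Call:
arm_command(
  steps="0 3.1 -1.4 0.3 0 0 -2.8; 0 3.1 -1.3 0.3 0 0 -2.8; 0 3.2 -1.1 0.3 0 0 -2.8; 0 3.2 -0.9 0.3 0 0 -2.8; 0 3.3 -0.8 0.3 0 0 -2.8; 0 3.3 -0.6 0.3 0 0 -2.8; 0 3.4 -0.5 0.3 0 0 -2.8; 0 3.4 -0.3 0.3 0 0 -2.8",
)

```text
t: 2.2
tcp_pos: [0.4371, 0.1701, 0.2249]
tool_rot: [0.587, 0.81, -0.001, 0.001]
contact_force: [0.2, 0.0, 0.1]
finger_gap: 1.006
```

```bash
python3 plan.py .4155 .2066 .16 20
python3 - <<'E'
from h import *
s,d=wrist();np.savez("w1.npz",**d);cv2.imwrite("pics/w1.png",d["image"])
print([w2pix(d,p).round(1).tolist() for p in ([.416,.2066,.03],[.416,.2066,.066],[.4167,.2983,.066])])
E
```

```text
t 2.20 at [0.4371 0.1701 0.2249] yaw 18.1 d_world [-0.0216  0.0365 -0.0649] rv [-0.03  0.17 -1.86] gap 1.006 F [0.2 0.  0.1] j [ 0.06  0.22 -0.64  2.02  0.17  0.95 -0.35]
1 [ 1.39 -0.3   2.16] [-0.01  0.06 -0.62]
2 [ 1.39 -0.29  2.16] [-0.01  0.06 -0.62]
3 [ 1.39 -0.27  2.16] [-0.01  0.06 -0.62]
[[267.7, 143.3], [266.6, 147.6], [303.5, 33.4]]
```

View pics/w1.png

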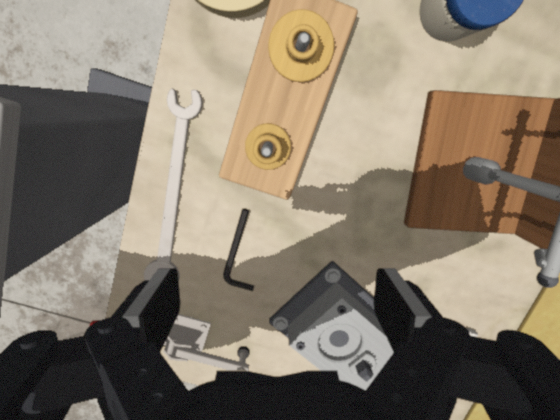

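Call:
arm_command(
  steps="0 1.4 -0.3 1.8 0 0 -0.6; 0 1.4 -0.3 1.8 0 0 -0.6; 0 1.4 -0.3 1.8 0 0 -0.6; 0 0 0 0 0 0 0; 0 0 0 0 0 0 0",
)

```text
t: 2.67
tcp_pos: [0.4097, 0.2194, 0.1704]
tool_rot: [0.565, 0.825, 0.002, 0.0]
contact_force: [-1.2, -0.9, 0.1]
finger_gap: 1.0
```

```bash
python3 plan.py .4155 .2066 .10 20
python3 - <<'E'
from h import *
s,d=wrist();np.savez("w2.npz",**d);cv2.imwrite("pics/w2.png",cv2.resize(d["image"][150:420,140:420],None,fx=2.2,fy=2.2,interpolation=cv2.INTER_CUBIC))
print([w2pix(d,p).round(1).tolist() for p in ([.416,.2066,.03],[.416,.2066,.066],[.4167,.2983,.066])])
E
```

```text
t 2.67 at [0.4097 0.2194 0.1704] yaw 21.2 d_world [ 0.0058 -0.0128 -0.0704] rv [ 0.19 -0.11  1.16] gap 1.000 F [-1.2 -0.9  0.1] j [-0.06  0.3  -0.66  2.09  0.25  0.83 -0.49]
1 [-0.71  0.03  3.52] [ 0.1  -0.05  0.58]
2 [-0.7   0.04  3.52] [ 0.1  -0.05  0.58]
[[277.7, 217.6], [278.1, 232.7], [329.0, 112.3]]
```

View pics/w2.png

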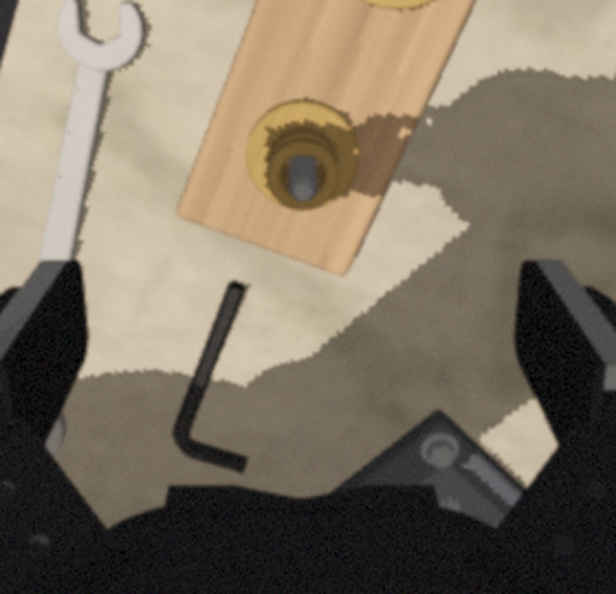

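Call:
arm_command(
  steps="0 -0.7 0 3.0 0.1 0 0.5; 0 -0.7 0 3.0 0.1 0 0.5; 60 0 0 0 0 0 0; 60 0 0 0 0 0 0",
)

```text
t: 3.05
tcp_pos: [0.4207, 0.2046, 0.1134]
tool_rot: [0.576, 0.818, 0.004, 0.002]
contact_force: [0.8, 0.5, -0.5]
finger_gap: 0.769
```

```bash
python3 plan.py .4163 .2057 .050 22
```

```text
t 3.05 at [0.4207 0.2046 0.1134] yaw 19.7 d_world [-0.0044  0.0011 -0.0634] rv [ 0.47 -0.04 -2.27] gap 0.769 F [ 0.8  0.5 -0.5] j [-0.08  0.39 -0.6   2.13  0.34  0.7  -0.56]
1 [ 0.12 -0.21  3.17] [ 0.24 -0.02 -1.14]
2 [ 0.13 -0.2   3.17] [ 0.24 -0.02 -1.14]
```

Call:
arm_command(
  steps="60 0.1 -0.4 1.5 0.5 0 -1.0; 60 0 0 0 0 0 0",
)

```text
t: 3.22
tcp_pos: [0.4185, 0.204, 0.1002]
tool_rot: [0.569, 0.822, 0.001, 0.001]
contact_force: [-0.7, -0.3, 0.7]
finger_gap: 0.767
```

```bash
python3 plan.py .4163 .2057 .050 22
```

```text
t 3.22 at [0.4185 0.204  0.1002] yaw 20.7 d_world [-0.0022  0.0017 -0.0502] rv [ 0.15 -0.01 -1.34] gap 0.767 F [-0.7 -0.3  0.7] j [-0.09  0.41 -0.59  2.14  0.36  0.68 -0.57]
1 [ 0.12 -0.08  2.51] [ 0.07 -0.01 -0.67]
2 [ 0.12 -0.07  2.51] [ 0.07 -0.01 -0.67]
```

Call:
arm_command(
  steps="60 0.2 -0.2 1.8 0.1 0 -0.6; 60 0.1 0 1.8 0.1 0 -0.6; 60 0 0 1.0 0 0 0; 60 0 0 0 0 0 0",
)

```text
t: 3.55
tcp_pos: [0.4193, 0.2081, 0.0572]
tool_rot: [0.56, 0.828, 0.003, 0.002]
contact_force: [-1.1, -0.0, 0.4]
finger_gap: 0.762
```

```bash
python3 plan.py .4163 .2057 .050 22
python3 - <<'E'
from h import *
s,d=wrist();cv2.imwrite("pics/w3.png",cv2.resize(d["image"][150:420,140:420],None,fx=2.2,fy=2.2,interpolation=cv2.INTER_CUBIC))
E
```

```text
t 3.55 at [0.4193 0.2081 0.0572] yaw 21.9 d_world [-0.003  -0.0024 -0.0072] rv [ 0.45 -0.02 -0.13] gap 0.762 F [-1.1 -0.   0.4] j [-0.15  0.49 -0.54  2.16  0.45  0.59 -0.63]
1 [-0.11 -0.38  0.72] [ 0.45 -0.02 -0.13]
```

View pics/w3.png

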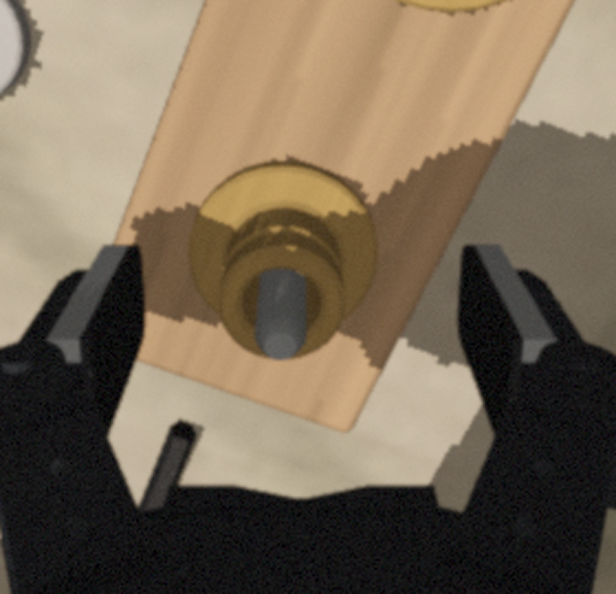

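Call:
arm_command(
  steps="60 -0.1 -0.4 0.5 0.4 0 0; 60 0 0 0 0 0 0",
)

```text
t: 3.77
tcp_pos: [0.4171, 0.2065, 0.0542]
tool_rot: [0.56, 0.828, 0.002, 0.001]
contact_force: [-1.5, 0.4, -0.3]
finger_gap: 0.766
```

```bash
python3 plan.py .4163 .2057 .050 22
python3 - <<'E'
from h import *
s,d=wrist();cv2.imwrite("pics/w4.png",cv2.resize(d["image"][150:420,140:420],None,fx=2.2,fy=2.2,interpolation=cv2.INTER_CUBIC))
T=np.linalg.inv(d["E"])
for xy in ((.4163,.2057),):
    print([((w2pix(d,[*xy,z])-[140,150])*2.2).round(0).tolist() for z in (.03,.052,.066)])
E
```

```text
t 3.77 at [0.4171 0.2065 0.0542] yaw 21.9 d_world [-0.0008 -0.0008 -0.0042] rv [ 0.2  -0.03 -0.13] gap 0.766 F [-1.5  0.4 -0.3] j [-0.15  0.49 -0.54  2.17  0.45  0.59 -0.63]
1 [-0.05 -0.11  0.42] [ 0.2  -0.03 -0.13]
[[297.0, 250.0], [297.0, 300.0], [297.0, 340.0]]
```

View pics/w4.png

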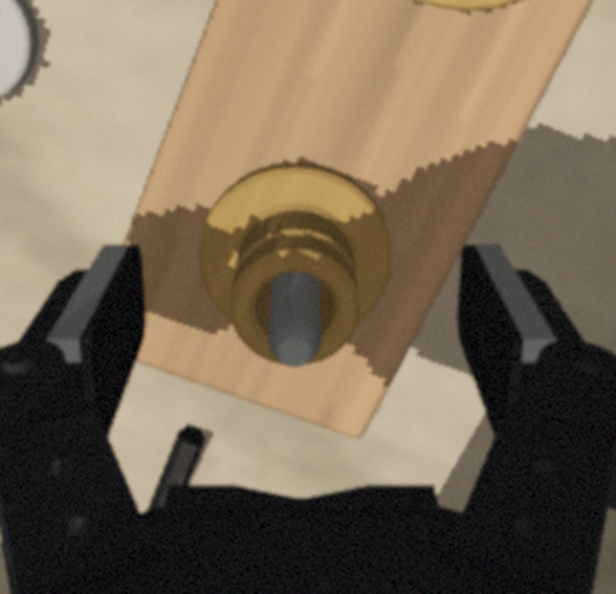

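Call:
arm_command(
  steps="60 -0.1 -0.1 0.4 0.2 0 0; 60 0 0 0 0 0 0; 255 0 0 0 0 0 0; 255 0 0 0 0 0 0; 255 0 0 0 0 0 0; 255 0 0 0 0 0 0; 255 0 0 0 0 0 0; 255 0 0 0 0 0 0",
)

```text
t: 4.48
tcp_pos: [0.4182, 0.2058, 0.0524]
tool_rot: [0.56, 0.828, 0.002, 0.001]
contact_force: [0.1, 0.5, -1.1]
finger_gap: 0.278
```

```bash
python3 plan.py .4163 .2057 .110 22
```

```text
t 4.48 at [0.4182 0.2058 0.0524] yaw 21.8 d_world [-0.0019 -0.0001  0.0576] rv [ 0.22 -0.02 -0.18] gap 0.278 F [ 0.1  0.5 -1.1] j [-0.15  0.5  -0.53  2.17  0.46  0.58 -0.63]
1 [ 0.03 -0.08 -2.88] [ 0.11 -0.01 -0.09]
2 [ 0.03 -0.08 -2.88] [ 0.11 -0.01 -0.09]
```

Call:
arm_command(
  steps="255 0 0 -2 0.2 0 0; 255 0 0 -3 0 0 0; 255 0 0 -3 0 0 0; 255 0 0 0 0 0 0",
)

```text
t: 4.82
tcp_pos: [0.4157, 0.205, 0.1327]
tool_rot: [0.56, 0.829, -0.003, -0.003]
contact_force: [1.0, 0.4, -2.2]
finger_gap: 0.279
```

```bash
python3 plan.py .555 .032 .14 65.1
python3 - <<'E'
from h import *
s,d=wrist();cv2.imwrite("pics/w5.png",d["image"]);np.savez("w5.npz",**d)
E
```

```text
t 4.82 at [0.4157 0.205  0.1327] yaw 21.9 d_world [ 0.1393 -0.173   0.0073] rv [ -0.39  -0.22 -43.19] gap 0.279 F [ 1.   0.4 -2.2] j [-0.05  0.36 -0.63  2.11  0.31  0.76 -0.5 ]
1 [-3.04  0.92 -0.12] [-0.06 -0.03 -6.17]
2 [-3.12  0.59 -0.11] [-0.06 -0.03 -6.17]
3 [-3.16  0.25 -0.11] [-0.06 -0.03 -6.17]
4 [-3.17 -0.09 -0.11] [-0.06 -0.03 -6.17]
5 [-3.14 -0.43 -0.11] [-0.06 -0.03 -6.17]
6 [-3.08 -0.76 -0.11] [-0.06 -0.03 -6.17]
7 [-2.98 -1.09 -0.11] [-0.06 -0.03 -6.17]
```

View pics/w5.png

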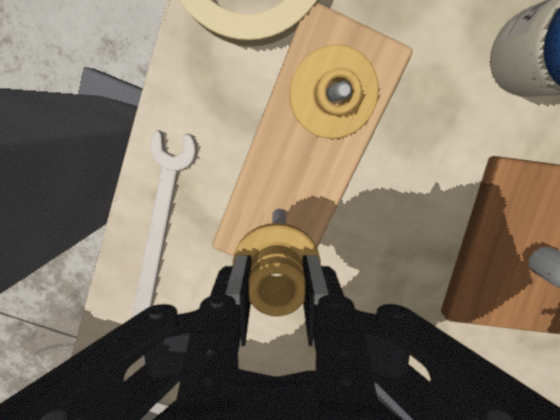

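The die is held and clear of the post; boss top centre at about (278,288).

Run:
```python
from h import *
d=dict(np.load("w5.npz"))
crop(d["image"],210,200,350,330,"w5c.png",5)
H=d["hand_eye"];K=d["intrinsics"]
def tool(uv,z):
    r=H[:3,:3]@np.linalg.inv(K)@[uv[0],uv[1],1];o=H[:3,3];return o+r*(z-o[2])/r[2]
for v in (284,288,292): print(v,tool((278,v),0.0004).round(4))
```

```text
284 [0.0017 0.0003 0.0004]
288 [-0.0003  0.0003  0.0004]
292 [-0.0022  0.0003  0.0004]
```

View pics/w5c.png

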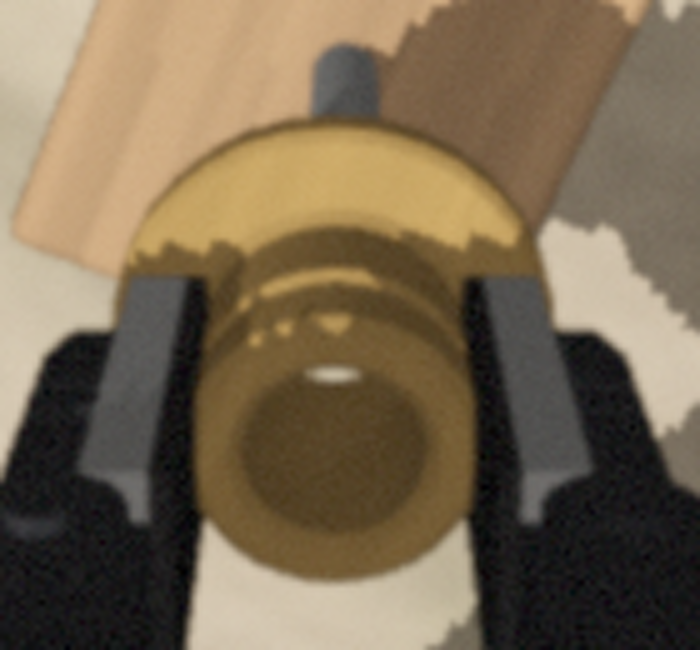

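Call:
arm_command(
  steps="255 -3.0 0.9 -0.1 0 0 -6.2; 255 -3.1 0.6 -0.1 0 0 -6.2; 255 -3.2 0.2 -0.1 0 0 -6.2; 255 -3.2 -0.1 -0.1 0 0 -6.2; 255 -3.1 -0.4 -0.1 0 0 -6.2; 255 -3.0 -0.8 -0.1 0 0 -6.2; 255 -2.8 -1.1 -0.1 0 0 -6.2; 255 0 0 0 0 0 0",
)

```text
t: 5.53
tcp_pos: [0.5537, 0.0264, 0.1268]
tool_rot: [0.192, 0.981, -0.005, -0.009]
contact_force: [0.6, -0.1, -2.0]
finger_gap: 0.279
```

```bash
python3 plan.py .5534 .0327 .12 65.1
python3 - <<'E'
from h import *
s,d=wrist();cv2.imwrite("pics/w6.png",d["image"]);np.savez("w6.npz",**d)
E
```

```text
t 5.53 at [0.5537 0.0264 0.1268] yaw 67.9 d_world [-0.0003  0.0063 -0.0068] rv [-0.72 -0.86  2.77] gap 0.279 F [ 0.6 -0.1 -2. ] j [ 0.39  0.54 -0.72  1.9   0.45  0.89  0.63]
1 [0.25 0.58 0.67] [-0.72 -0.86  2.77]
```

View pics/w6.png

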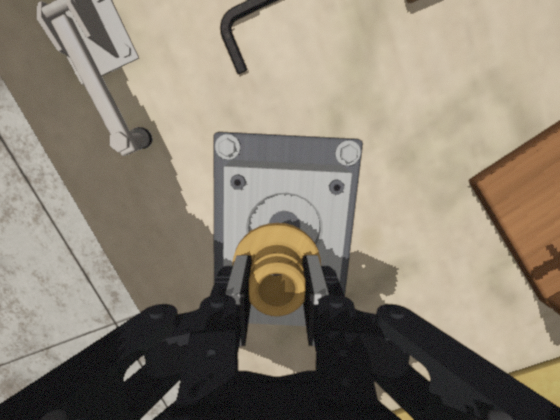

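Run:
```python
from h import *
d=dict(np.load("w6.npz"))
crop(d["image"],200,120,370,290,"w6c.png",4.5)
for xy in ((.5543,.0323),):
  print("nest",((w2pix(d,[*xy,.046])-[200,120])*4.5).round(0))
c=np.array([.5691,.0258]);a=np.radians(-24.9);u=np.array([np.cos(a),np.sin(a)]);v=np.array([-u[1],u[0]])
for sx,sy in ((-1,-1),(-1,1)):
  print("corner base",((w2pix(d,[*(c+sx*.075*u+sy*.054*v),.012])-[200,120])*4.5).round(0),"block",((w2pix(d,[*(c+sx*.056*u+sy*.040*v),.046])-[200,120])*4.5).round(0))
for r in (0,):
  for t in range(0,360,45):
    p=[.5543+.024*np.cos(np.radians(t)),.0323+.024*np.sin(np.radians(t)),.046];print(t,((w2pix(d,p)-[200,120])*4.5).round(0))
```

```text
nest [398. 473.]
corner base [74. 33.] block [129. 187.]
corner base [760.  67.] block [704. 216.]
0 [457. 614.]
45 [547. 534.]
90 [552. 414.]
135 [465. 326.]
180 [336. 325.]
225 [246. 412.]
270 [247. 531.]
315 [334. 612.]
```

View pics/w6c.png

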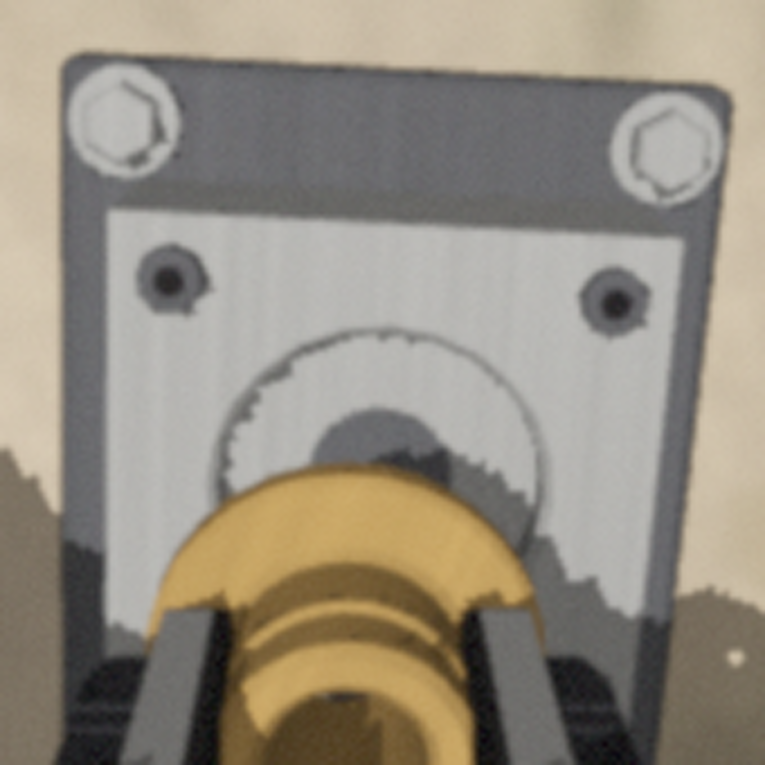

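Call:
arm_command(
  steps="255 0.2 0.4 1.0 -0.7 -0.9 2.8; 255 0 0 0 0 0 0; 255 0 0 0 0 0 0",
)

```text
t: 5.83
tcp_pos: [0.5483, 0.0334, 0.1121]
tool_rot: [0.219, 0.976, 0.0, -0.004]
contact_force: [0.3, 0.9, -2.2]
finger_gap: 0.28
```

```bash
cat > nest.py <<'E'
from h import *
import sys
s,d=wrist();np.savez("wn.npz",**d)
n=sys.argv[1]
crop(d["image"],200,120,370,300,n,4.4)
f=lambda p:((w2pix(d,p)-[200,120])*4.4).round(0).tolist()
c=np.array([.5691,.0258]);a=np.radians(-24.9);u=np.array([np.cos(a),np.sin(a)]);v=np.array([-u[1],u[0]])
for sx,sy in ((-1,-1),(-1,1)): print("block corner",f([*(c+sx*.056*u+sy*.040*v),.046]))
N=c-.016*u
print("nest centre",f([*N,.046]),"floor",f([*N,.0375]),"left/top/right rim",f([*(N-.024*v),.046]),f([*(N-.024*u),.046]),f([*(N+.024*v),.046]))
E
python3 plan.py .5534 .0327 .105 65.1;python3 nest.py w7.png
```

```text
t 5.83 at [0.5483 0.0334 0.1121] yaw 64.7 d_world [ 0.0051 -0.0007 -0.0071] rv [-0.09 -0.44 -0.44] gap 0.280 F [ 0.3  0.9 -2.2] j [ 0.37  0.54 -0.7   1.93  0.46  0.84  0.55]
1 [-0.49  0.15  0.71] [-0.09 -0.44 -0.44]
block corner [58.0, 267.0]
block corner [657.0, 262.0]
nest centre [359.0, 543.0] floor [358.0, 521.0] left/top/right rim [189.0, 544.0] [358.0, 380.0] [528.0, 542.0]
```

View pics/w7.png

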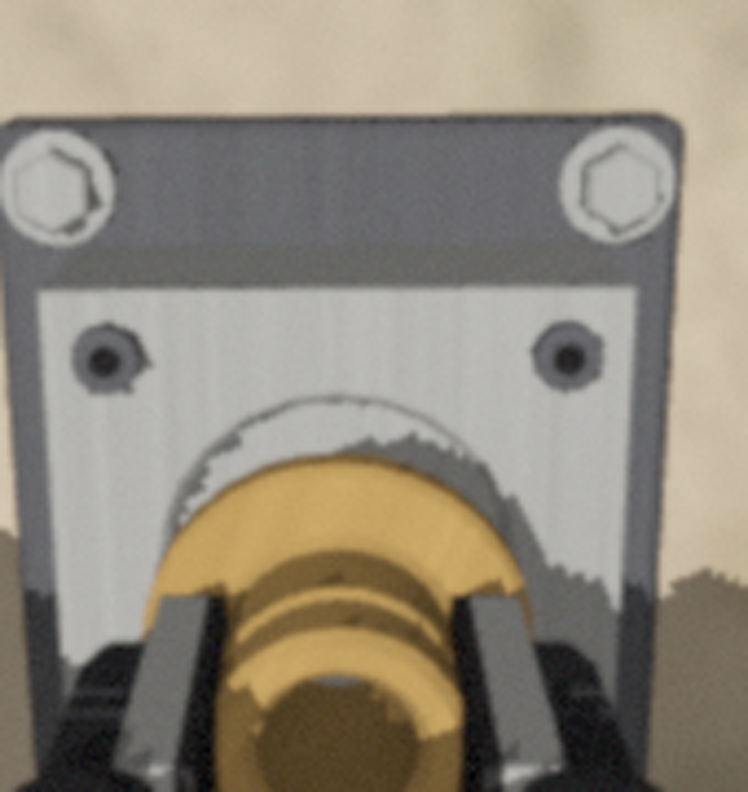

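Call:
arm_command(
  steps="255 -0.4 0 0 -0.1 -0.4 -0.4; 255 -0.3 0 0.3 0 0 0; 255 0 0 0 0 0 0; 255 0 0 0 0 0 0",
)

```text
t: 6.22
tcp_pos: [0.5542, 0.0322, 0.109]
tool_rot: [0.213, 0.977, -0.0, -0.001]
contact_force: [0.6, 0.1, -2.9]
finger_gap: 0.277
```

```bash
python3 plan.py .5549 .0295 .105 65.1;python3 nest.py w8.png
```

```text
t 6.22 at [0.5542 0.0322 0.109 ] yaw 65.4 d_world [ 0.0007 -0.0027 -0.004 ] rv [-0.04 -0.06  0.33] gap 0.277 F [ 0.6  0.1 -2.9] j [ 0.37  0.55 -0.7   1.92  0.47  0.83  0.56]
1 [-0.17 -0.22  0.4 ] [-0.04 -0.06  0.33]
block corner [43.0, 221.0]
block corner [657.0, 224.0]
nest centre [348.0, 510.0] floor [348.0, 488.0] left/top/right rim [175.0, 509.0] [350.0, 342.0] [522.0, 511.0]
```

View pics/w8.png

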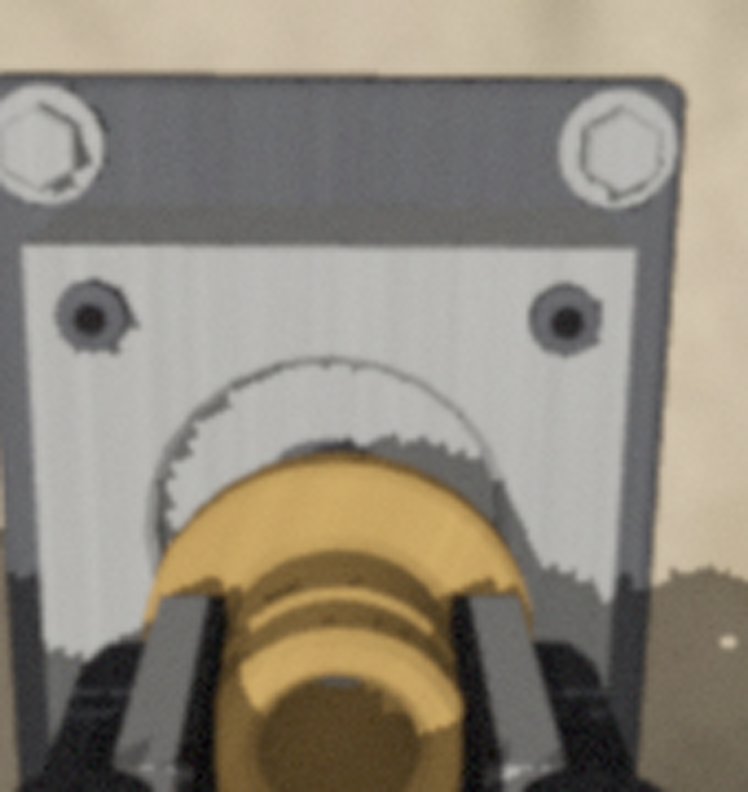

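Call:
arm_command(
  steps="255 -0.2 -0.2 0.6 0 0 0; 255 0 0 0.4 0 0 0; 255 0 0 0 0 0 0; 255 0 0 0 0 0 0",
)

```text
t: 6.6
tcp_pos: [0.5556, 0.0291, 0.0983]
tool_rot: [0.213, 0.977, -0.0, -0.0]
contact_force: [0.6, -0.1, -2.5]
finger_gap: 0.277
```

```bash
python3 plan.py .5549 .0295 .09 65.1;python3 nest.py w9.png
```

```text
t 6.60 at [0.5556 0.0291 0.0983] yaw 65.4 d_world [-0.0007  0.0004 -0.0083] rv [-0.03 -0.03  0.32] gap 0.277 F [ 0.6 -0.1 -2.5] j [ 0.36  0.57 -0.68  1.93  0.49  0.82  0.55]
1 [0.08 0.01 0.83] [-0.03 -0.03  0.32]
block corner [44.0, 216.0]
block corner [695.0, 219.0]
nest centre [366.0, 521.0] floor [365.0, 498.0] left/top/right rim [182.0, 520.0] [368.0, 343.0] [550.0, 522.0]
```

View pics/w9.png

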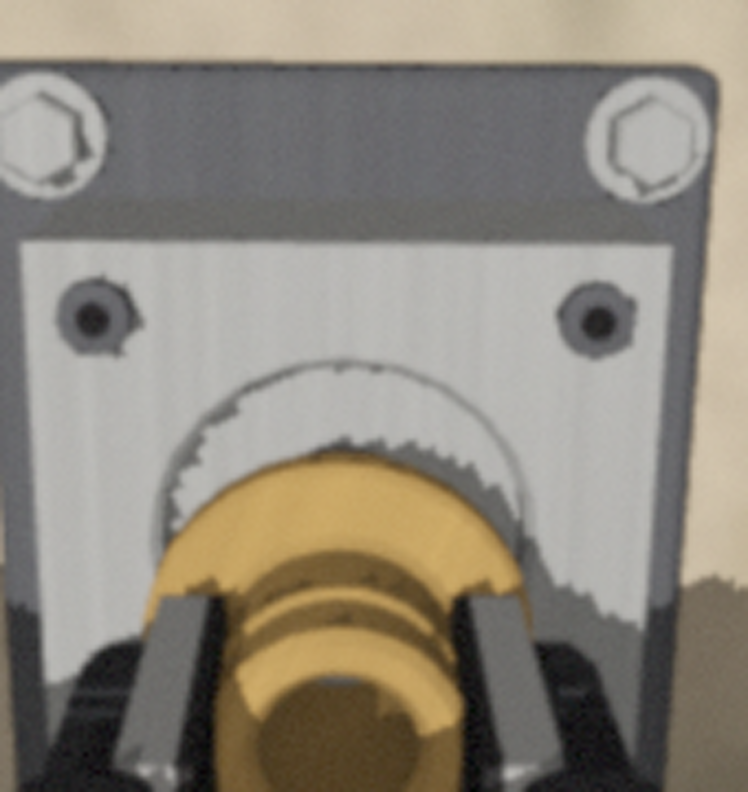

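Run:
```python
from h import *
for f in ("w5.npz","wn.npz"):
    d=dict(np.load(f));H=d["hand_eye"];K=d["intrinsics"];print(H.round(4).tolist(),K[0].tolist())
def tool(px,py,z):
    uv=(200+px/4.4,120+py/4.4)
    r=H[:3,:3]@np.linalg.inv(K)@[uv[0],uv[1],1];o=H[:3,3];return (o+r*(z-o[2])/r[2]).round(4)
print("die bore top",tool(338,745,.0004), "flange L/R",tool(148,590,.0224),tool(530,590,.0224),"flange top",tool(339,460,.0224))
h=.0983-.046
print("corners",tool(20,243,h),tool(672,245,h),"rim top",tool(343,362,h),"L",tool(157,520,h),"R",tool(527,515,h))
```

```text
[[-0.0005, -0.9567, -0.2912, 0.073], [1.0, -0.0007, 0.0005, -0.0004], [-0.0006, -0.2912, 0.9567, -0.1263], [0.0, 0.0, 0.0, 1.0]] [333.1199255682583, 0.0, 276.5325194525745]
[[-0.0005, -0.9566, -0.2915, 0.0735], [1.0, -0.0005, -0.0001, -0.0011], [-0.0, -0.2915, 0.9566, -0.1263], [0.0, 0.0, 0.0, 1.0]] [333.1199255682583, 0.0, 276.5325194525745]
die bore top [-0.0004 -0.001   0.0004] flange L/R [ 0.0061 -0.0219  0.0224] [0.0061 0.0203 0.0224] flange top [ 0.0213 -0.0008  0.0224]
corners [ 0.0392 -0.0401  0.0523] [0.0389 0.0403 0.0523] rim top [ 0.0239 -0.0003  0.0523] L [ 0.0025 -0.0246  0.0523] R [0.0032 0.0237 0.0523]
```

Call:
arm_command(
  steps="255 0 0.1 0.8 0 0 0; 255 0 0 0.7 0 0 0; 255 0 0 0 0 0 0; 255 0 0 0 0 0 0",
)

```text
t: 6.98
tcp_pos: [0.556, 0.0303, 0.0817]
tool_rot: [0.213, 0.977, -0.0, -0.0]
contact_force: [-0.4, 0.7, -2.3]
finger_gap: 0.276
```

```bash
python3 plan.py .5556 .0295 .068 65.1;python3 nest.py w10.png
```

```text
t 6.98 at [0.556  0.0303 0.0817] yaw 65.4 d_world [-0.0004 -0.0008 -0.0137] rv [-0.02 -0.03  0.32] gap 0.276 F [-0.4  0.7 -2.3] j [ 0.35  0.59 -0.67  1.94  0.51  0.79  0.53]
1 [-0.   -0.08  1.37] [-0.02 -0.03  0.32]
block corner [4.0, 243.0]
block corner [719.0, 246.0]
nest centre [358.0, 574.0] floor [358.0, 546.0] left/top/right rim [158.0, 573.0] [360.0, 382.0] [559.0, 575.0]
```

View pics/w10.png

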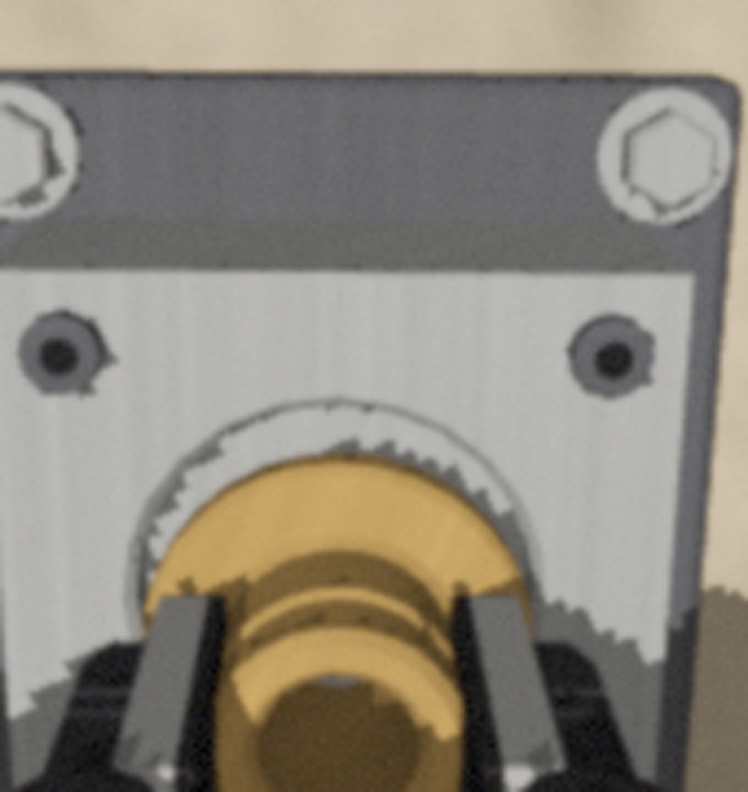

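Call:
arm_command(
  steps="255 0 0 0.4 0 0 0; 255 0 0 0.4 0 0 0; 255 0 0 0.3 0 0 0; 255 0 0 0 0 0 0",
)

```text
t: 7.37
tcp_pos: [0.556, 0.0302, 0.0698]
tool_rot: [0.213, 0.977, -0.0, -0.0]
contact_force: [-1.1, -0.2, -2.3]
finger_gap: 0.279
```

```bash
python3 plan.py .5556 .0295 .068 65.1;python3 nest.py w11.png
```

```text
t 7.37 at [0.556  0.0302 0.0698] yaw 65.4 d_world [-0.0004 -0.0007 -0.0018] rv [-0.02 -0.02  0.32] gap 0.279 F [-1.1 -0.2 -2.3] j [ 0.34  0.61 -0.66  1.94  0.53  0.77  0.52]
1 [ 0.   -0.08  0.18] [-0.02 -0.02  0.32]
block corner [-20.0, 264.0]
block corner [747.0, 268.0]
nest centre [360.0, 616.0] floor [359.0, 585.0] left/top/right rim [146.0, 615.0] [362.0, 412.0] [574.0, 617.0]
```

View pics/w11.png

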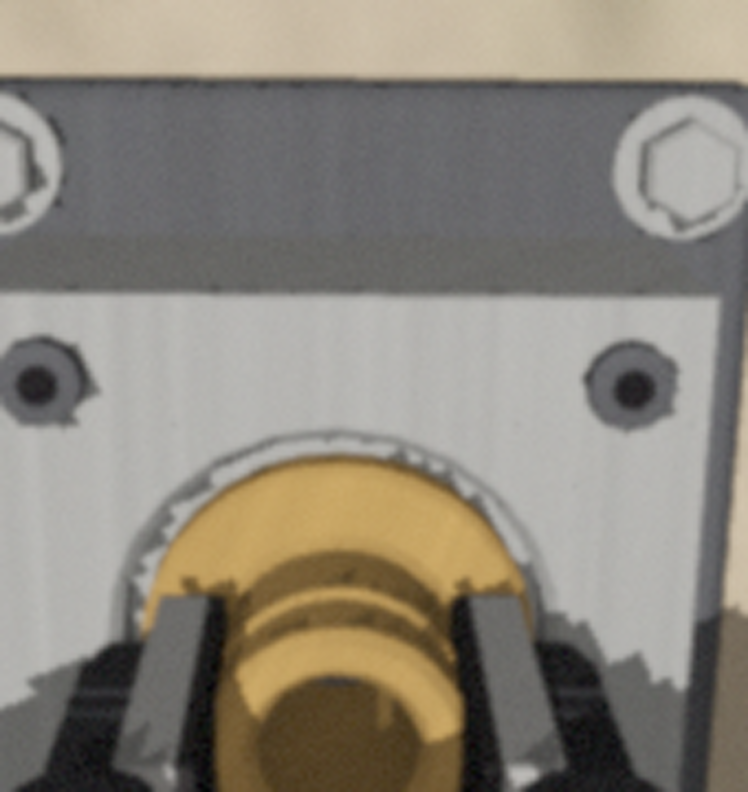

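Call:
arm_command(
  steps="255 0 0 0.2 0 0 0; 255 0 0 0 0 0 0",
)

```text
t: 7.58
tcp_pos: [0.5565, 0.0304, 0.0682]
tool_rot: [0.213, 0.977, 0.0, 0.0]
contact_force: [0.1, 0.4, -2.0]
finger_gap: 0.275
```

Call:
arm_command(
  steps="255 0 0 0.1 0 0 0; 255 0 0 0 0 0 0",
)

```text
t: 7.75
tcp_pos: [0.5569, 0.0305, 0.0682]
tool_rot: [0.213, 0.977, -0.0, 0.001]
contact_force: [0.2, 0.4, -1.7]
finger_gap: 0.275
```

Call:
arm_command(
  steps="255 0 0 0.2 0 0 0; 255 0 0 0 0 0 0",
)

```text
t: 7.92
tcp_pos: [0.5574, 0.0306, 0.0684]
tool_rot: [0.213, 0.977, -0.001, 0.001]
contact_force: [0.3, 0.8, -2.5]
finger_gap: 0.277
```

Call:
arm_command(
  steps="255 0 0 0.3 0 0 0; 255 0 0 0 0 0 0",
)

```text
t: 8.08
tcp_pos: [0.5576, 0.0307, 0.0683]
tool_rot: [0.213, 0.977, -0.002, 0.002]
contact_force: [-1.4, 0.8, -3.1]
finger_gap: 0.279
```

```bash
python3 plan.py .5556 .0295 .068 65.1;python3 nest.py w12.png
```

```text
t 8.08 at [0.5576 0.0307 0.0683] yaw 65.4 d_world [-0.002  -0.0012 -0.0003] rv [-0.17  0.27  0.28] gap 0.279 F [-1.4  0.8 -3.1] j [ 0.33  0.61 -0.65  1.94  0.54  0.76  0.51]
1 [ 0.13 -0.19  0.03] [-0.17  0.27  0.28]
block corner [-35.0, 254.0]
block corner [743.0, 258.0]
nest centre [351.0, 611.0] floor [350.0, 579.0] left/top/right rim [135.0, 610.0] [353.0, 404.0] [567.0, 612.0]
```

View pics/w12.png

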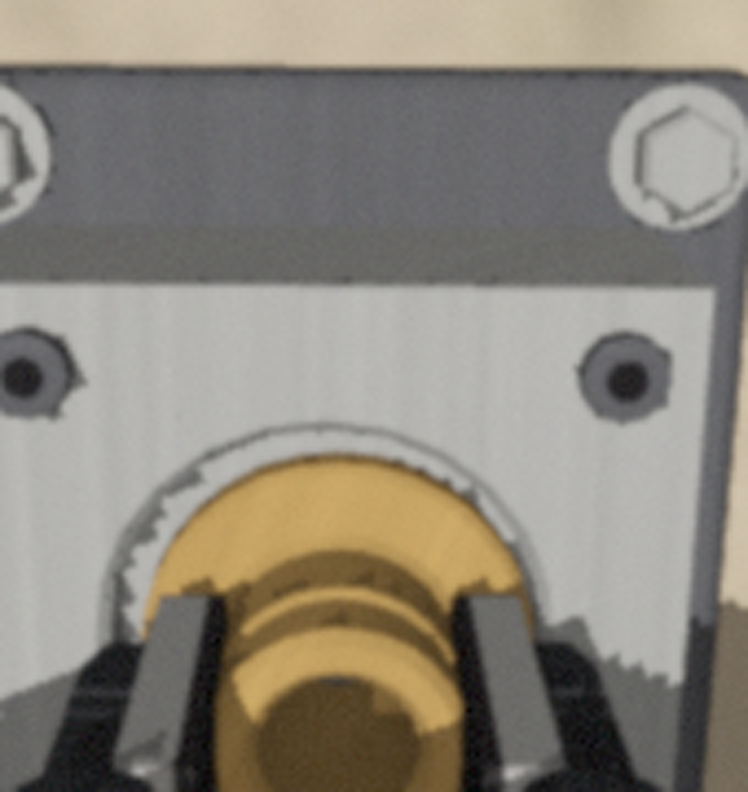

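Call:
arm_command(
  steps="255 0.1 -0.1 0 -0.2 0.2 0; 60 0 0 0 0 0 0; 60 0 0 0 0 0 0; 60 0 0 0 0 0 0; 60 0 0 0 0 0 0; 60 0 0 0 0 0 0",
)

```text
t: 8.63
tcp_pos: [0.5571, 0.0302, 0.0673]
tool_rot: [0.213, 0.977, 0.001, 0.001]
contact_force: [1.0, -0.2, 0.6]
finger_gap: 0.762
```

```bash
python3 plan.py .5556 .0295 .068 65.1;python3 nest.py w13.png
```

```text
t 8.63 at [0.5571 0.0302 0.0673] yaw 65.4 d_world [-0.0015 -0.0007  0.0007] rv [0.18 0.1  0.27] gap 0.762 F [ 1.  -0.2  0.6] j [ 0.34  0.61 -0.65  1.94  0.53  0.76  0.52]
1 [ 0.1  -0.12 -0.07] [0.18 0.1  0.27]
block corner [-32.0, 260.0]
block corner [750.0, 262.0]
nest centre [356.0, 618.0] floor [355.0, 586.0] left/top/right rim [138.0, 617.0] [358.0, 410.0] [574.0, 618.0]
```

View pics/w13.png

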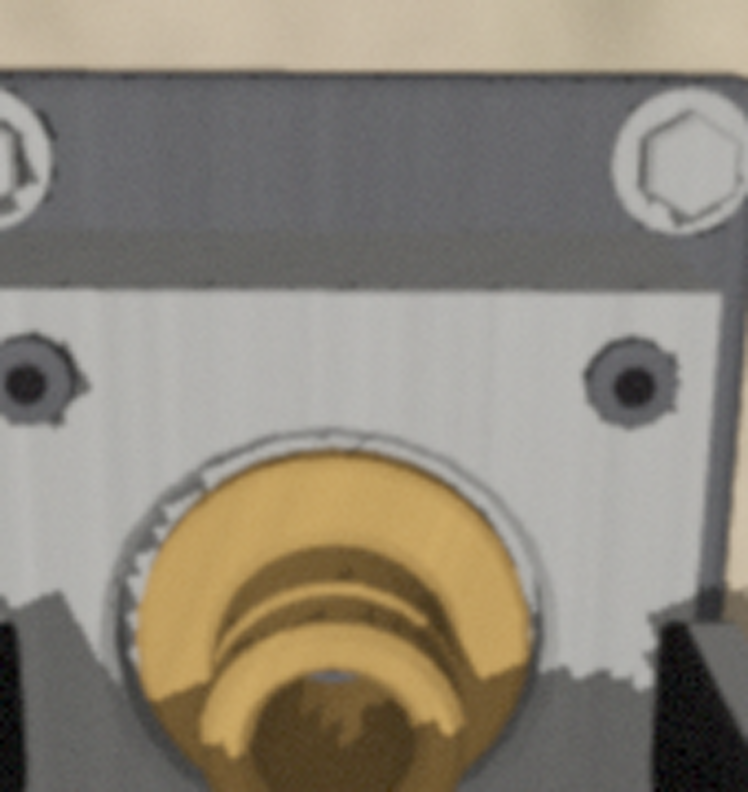

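Call:
arm_command(
  steps="60 0 0 -2.5 0 0 0; 60 0 0 -3.5 0 0 0; 60 -1 0 -3.5 0 0 0; 60 -1 0 -2.5 0 0 0; 60 0 0 0 0 0 0; 60 0 0 0 0 0 0",
)

```text
t: 9.18
tcp_pos: [0.574, 0.0219, 0.1906]
tool_rot: [0.212, 0.977, 0.001, -0.001]
contact_force: [-0.2, 0.3, -0.1]
finger_gap: 0.767
```

```bash
python3 plan.py .62 .18 .25 14
python3 - <<'E'
from h import *
s,d=wrist();cv2.imwrite("pics/w14.png",d["image"]);np.savez("w14.npz",**d)
E
```

```text
t 9.18 at [0.574  0.0219 0.1906] yaw 65.5 d_world [0.046  0.1581 0.0594] rv [ 3.000e-02 -2.100e-01  5.148e+01] gap 0.767 F [-0.2  0.3 -0.1] j [ 0.43  0.48 -0.75  1.82  0.38  1.    0.67]
1 [ 0.3   2.04 -0.74] [ 0.   -0.03  6.44]
2 [ 0.53  1.99 -0.74] [ 0.   -0.03  6.44]
3 [ 0.75  1.92 -0.74] [ 0.   -0.03  6.44]
4 [ 0.96  1.82 -0.74] [ 0.   -0.03  6.44]
5 [ 1.15  1.71 -0.74] [ 0.   -0.03  6.44]
6 [ 1.34  1.57 -0.74] [ 0.   -0.03  6.44]
7 [ 1.5   1.41 -0.74] [ 0.   -0.03  6.44]
8 [ 1.65  1.23 -0.74] [ 0.   -0.03  6.44]
```

View pics/w14.png

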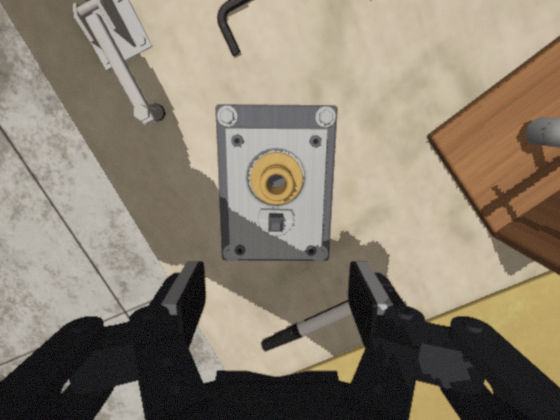

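Run:
```python
from h import *
d=dict(np.load("w14.npz"))
crop(d["image"],220,140,335,265,"w14c.png",6)
```

```text
(no output)
```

View pics/w14c.png

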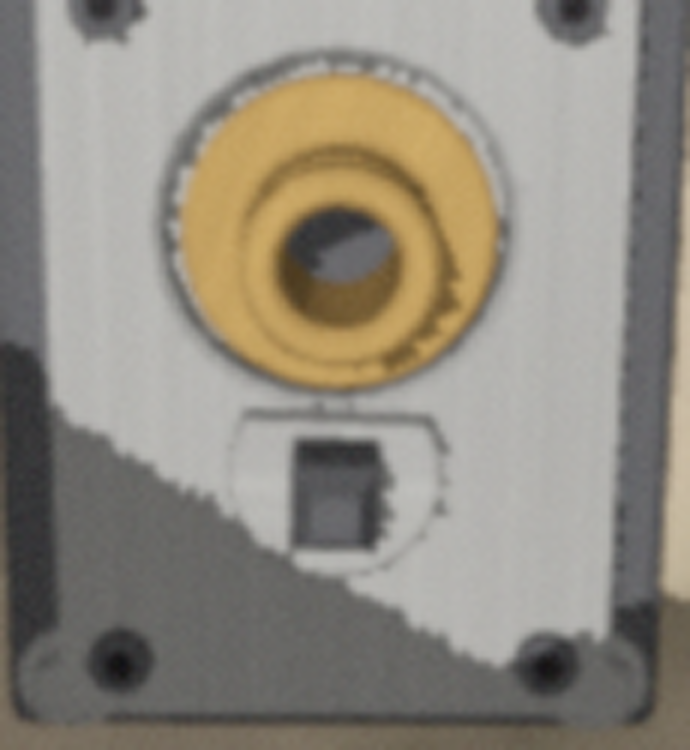

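Run:
```python
from h import *
d=dict(np.load("w14.npz"))
f=lambda x,y,z: pix2w_z(d,(220-.5+(x+.5)/6,140-.5+(y+.5)/6),z)[:2].round(4)
print("cam top",f(335,518,.071),"flat L,R",f(243,413,.053),f(432,418,.053),"nest L,R,T,B",f(160,225,.046),f(512,225,.046),f(340,48,.046),f(340,392,.046))
print("die flange L,R,T,B",f(180,228,.0455),f(502,228,.0455),f(340,72,.0455),f(340,388,.0455),"boss top",f(340,262,.0675))
print("screws",f(118,660,.0495),f(546,662,.0495),f(102,5,.0495),f(573,5,.0495))
print("top-cam predicted",[.5844,.0186])
```

```text
cam top [0.5858 0.0147] flat L,R [0.5723 0.0069] [0.5838 0.0302] nest L,R,T,B [0.545  0.0069] [0.5651 0.0509] [0.5334 0.0394] [0.577  0.0194]
die flange L,R,T,B [0.5465 0.0091] [0.565  0.0495] [0.5363 0.038 ] [0.5765 0.0196] boss top [0.5558 0.0291]
screws [ 0.5994 -0.0262] [0.6255 0.0301] [0.5149 0.0134] [0.5407 0.0697]
top-cam predicted [0.5844, 0.0186]
```

Call:
arm_command(
  steps="60 0.3 2.0 -0.7 0 0 6.4; 60 0.5 2.0 -0.7 0 0 6.4; 60 0.7 1.9 -0.7 0 0 6.4; 60 1.0 1.8 -0.7 0 0 6.4; 60 1.1 1.7 -0.7 0 0 6.4; 60 1.3 1.6 -0.7 0 0 6.4; 60 1.5 1.4 -0.7 0 0 6.4; 60 1.6 1.2 -0.7 0 0 6.4",
)

```text
t: 9.9
tcp_pos: [0.617, 0.1748, 0.2328]
tool_rot: [0.632, 0.775, -0.01, -0.007]
contact_force: [-0.2, 1.2, 0.2]
finger_gap: 0.762
```

```bash
python3 plan.py .615 .24 .25 14.4
python3 - <<'E'
from h import *
s,d=wrist();cv2.imwrite("pics/w15.png",d["image"]);np.savez("w15.npz",**d)
E
```

```text
t 9.90 at [0.617  0.1748 0.2328] yaw 11.6 d_world [-0.002   0.0652  0.0172] rv [-1.47  0.05 -2.82] gap 0.762 F [-0.2  1.2  0.2] j [ 0.02  0.51 -0.55  1.61  0.28  1.13 -0.4 ]
1 [ 3.21  0.53 -0.88] [-0.73  0.03 -1.41]
2 [ 3.2   0.62 -0.87] [-0.73  0.03 -1.41]
```

View pics/w15.png

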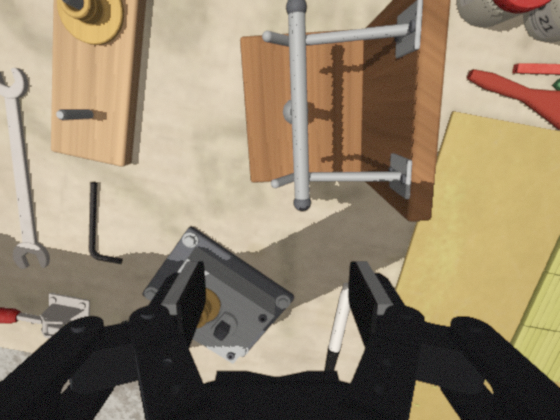

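Run:
```python
from h import *
d=dict(np.load("w15.npz"))
a=pix2w_z(d,(297,5),.142);b=pix2w_z(d,(302,203),.142);print(a,b,(a+b)/2,np.linalg.norm(a-b),np.degrees(np.arctan2(*(a-b)[[1,0]])))
```

```text
[0.60017716 0.30382618 0.142     ] [0.62910056 0.18967078 0.142     ] [0.61463886 0.24674848 0.142     ] 0.1177625549272222 104.21775357195935
```

Call:
arm_command(
  steps="60 3.2 0.3 -0.9 -0.7 0 -1.4; 60 3.2 0.3 -0.9 -0.7 0 -1.4; 60 0 0 0 0 0 0; 60 0 0 0 0 0 0",
)

```text
t: 10.28
tcp_pos: [0.6073, 0.2485, 0.246]
tool_rot: [0.612, 0.791, -0.002, -0.002]
contact_force: [0.9, -0.6, -1.7]
finger_gap: 0.766
```

```bash
python3 plan.py .615 .25 .20 14.4
python3 - <<'E'
from h import *
s,d=wrist();cv2.imwrite("pics/w16.png",d["image"]);np.savez("w16.npz",**d)
E
```

```text
t 10.28 at [0.6073 0.2485 0.246 ] yaw 14.6 d_world [ 0.0077  0.0015 -0.046 ] rv [-0.32 -0.07  0.15] gap 0.766 F [ 0.9 -0.6 -1.7] j [-0.08  0.51 -0.58  1.57  0.3   1.15 -0.46]
1 [-0.03  0.4   2.3 ] [-0.16 -0.04  0.08]
2 [-0.02  0.4   2.3 ] [-0.16 -0.04  0.08]
```

View pics/w16.png

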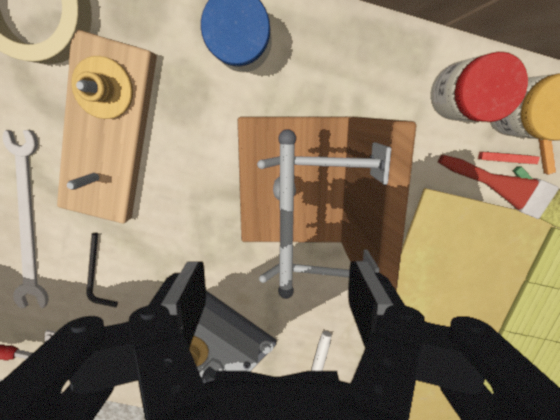

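Run:
```python
from h import *
d=dict(np.load("w16.npz"))
a=pix2w_z(d,(288,137),.142);b=pix2w_z(d,(286,292),.142);m=(a+b)/2;print(a,b,m,np.linalg.norm(a-b),np.degrees(np.arctan2(*(a-b)[[1,0]])))
H=d["hand_eye"]
T=np.linalg.inv(d["E"])@np.linalg.inv(H)
print("mid in tool cm",(np.linalg.inv(T)@[*m,1])[:3]*100)
```

```text
[0.6003454  0.30344542 0.142     ] [0.62968697 0.1886579  0.142     ] [0.61501619 0.24605166 0.142     ] 0.11847828191145394 104.3387080940294
mid in tool cm [-0.44099555  0.74417006 10.39918477]
```

Call:
arm_command(
  steps="90 -0.4 0.7 2.0 -0.3 0 0; 90 0 0 2.0 0 0 0; 90 0 0 1.5 0 0 0; 90 0 0 0 0 0 0; 90 0 0 0 0 0 0",
)

```text
t: 10.75
tcp_pos: [0.614, 0.2416, 0.1851]
tool_rot: [0.613, 0.79, -0.003, -0.001]
contact_force: [0.5, -0.3, -0.1]
finger_gap: 0.649
```

```bash
cat > wr.py <<'E'
from h import *
import sys
s,d=wrist();np.savez("wl.npz",**d);cv2.imwrite("pics/"+sys.argv[1],d["image"])
E
cat > tl.py <<'E'
from h import *
import sys
# tl.py x y z ... : pixel (full image) -> tool frame at world plane z (mm)
d=dict(np.load("wl.npz"));T=np.linalg.inv(d["E"])@np.linalg.inv(d["hand_eye"])
v=[float(x) for x in sys.argv[1:]]
for i in range(0,len(v),3):
    m=pix2w_z(d,(v[i],v[i+1]),v[i+2]);print("world",m.round(4),"tool mm",((np.linalg.inv(T)@[*m,1])[:3]*1000).round(1))
E
python3 plan.py .615 .246 .14 14.4; python3 wr.py w17.png
```

```text
t 10.75 at [0.614  0.2416 0.1851] yaw 14.5 d_world [ 0.001   0.0044 -0.0451] rv [-0.32  0.07  0.05] gap 0.649 F [ 0.5 -0.3 -0.1] j [-0.08  0.58 -0.56  1.62  0.34  1.05 -0.48]
1 [0.2  0.12 2.25] [-0.16  0.03  0.03]
2 [0.2  0.11 2.25] [-0.16  0.03  0.03]
```

View pics/w17.png

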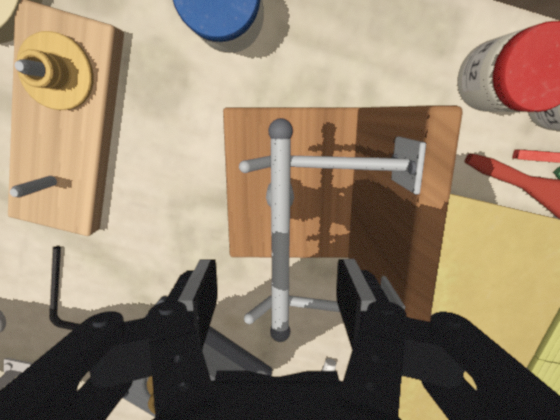

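```bash
python3 tl.py 281 129 .142 281 331 .142
```

```text
world [0.5999 0.3035 0.142 ] tool mm [63.5  2.1 43. ]
world [0.6296 0.1899 0.142 ] tool mm [-53.9   2.5  43.1]
```

Call:
arm_command(
  steps="90 0.5 0.2 1.5 -0.3 0 0; 90 0 0 1.5 0 0 0; 90 0 0 1.2 0 0 0; 90 0 0 0 0 0 0; 90 0 0 0 0 0 0",
)

```text
t: 11.22
tcp_pos: [0.6168, 0.2445, 0.1436]
tool_rot: [0.614, 0.789, 0.0, 0.002]
contact_force: [-0.1, -0.5, 0.1]
finger_gap: 0.642
```

```bash
python3 plan.py .615 .2465 .14 14.4; python3 wr.py w18.png
```

```text
t 11.22 at [0.6168 0.2445 0.1436] yaw 14.2 d_world [-0.0018  0.002  -0.0036] rv [ 0.16  0.13 -0.16] gap 0.642 F [-0.1 -0.5  0.1] j [-0.1   0.62 -0.54  1.65  0.37  0.97 -0.51]
1 [ 0.24 -0.12  0.36] [ 0.16  0.13 -0.16]
```

View pics/w18.png

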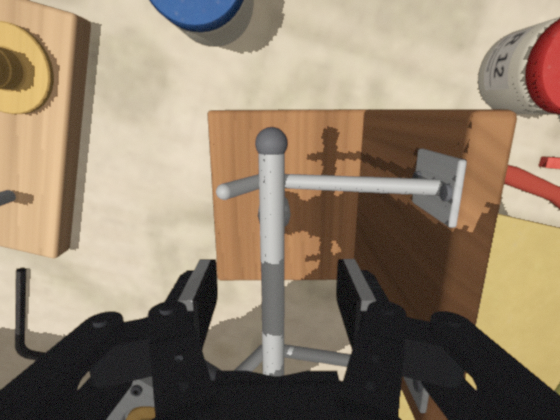

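```bash
python3 tl.py 271.5 142 .142 272 300 .142
```

```text
world [0.5998 0.3031 0.142 ] tool mm [61.  -2.1  1.5]
world [0.6164 0.2372 0.142 ] tool mm [-6.9 -2.2  1.6]
```

Call:
arm_command(
  steps="90 0.2 -0.2 0.35 0.2 0.1 0; 90 0 0 0 0 0 0; 255 0 0 0 0 0 0; 255 0 0 0 0 0 0; 255 0 0 0 0 0 0; 255 0 0 0 0 0 0; 255 0 0 0 0 0 0; 255 0 0 0 0 0 0",
)

```text
t: 11.93
tcp_pos: [0.6152, 0.2465, 0.1427]
tool_rot: [0.614, 0.789, 0.001, 0.001]
contact_force: [0.2, -0.3, -0.1]
finger_gap: 0.096
```

```bash
python3 plan.py .615 .2465 .20 14.4; python3 wr.py w19.png
```

```text
t 11.93 at [0.6152 0.2465 0.1427] yaw 14.2 d_world [-0.0002  0.      0.0573] rv [ 0.15 -0.01 -0.17] gap 0.096 F [ 0.2 -0.3 -0.1] j [-0.1   0.62 -0.54  1.65  0.37  0.97 -0.52]
1 [ 0.   -0.   -2.87] [ 0.07 -0.   -0.08]
2 [ 0.   -0.01 -2.87] [ 0.07 -0.   -0.08]
```

View pics/w19.png

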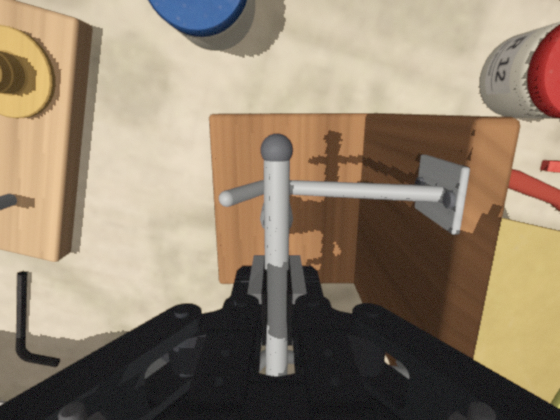

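Call:
arm_command(
  steps="255 0 0 -1.0 0 0 0; 255 0 0 -1.5 0 0 0; 255 0 0 -1.5 0 0 0; 255 0 0 -0.5 0 0 0; 255 0 0 0 0 0 0",
)

```text
t: 12.4
tcp_pos: [0.6138, 0.2456, 0.1891]
tool_rot: [0.614, 0.789, -0.001, -0.0]
contact_force: [0.6, 0.2, -1.9]
finger_gap: 0.095
```

```bash
python3 plan.py .615 .2465 .20 14.4; python3 wr.py w20.png
```

```text
t 12.40 at [0.6138 0.2456 0.1891] yaw 14.2 d_world [0.0012 0.0009 0.0109] rv [-0.1   0.04 -0.15] gap 0.095 F [ 0.6  0.2 -1.9] j [-0.09  0.57 -0.56  1.61  0.34  1.05 -0.49]
1 [ 0.06  0.14 -1.09] [-0.1   0.04 -0.15]
```

View pics/w20.png

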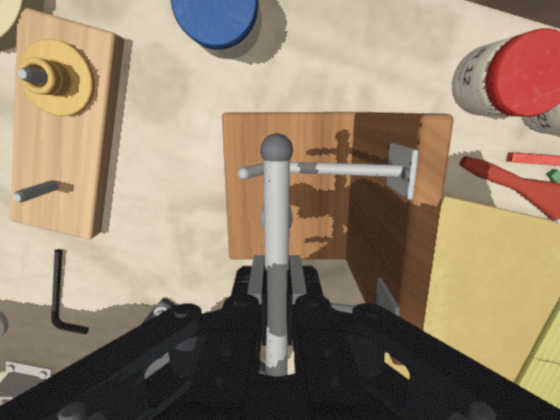

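Call:
arm_command(
  steps="255 0 -2.0 0 0 0 0; 255 0 -2.5 -0.5 0 0 0; 255 0 -2.5 -1.0 0 0 0; 255 0 -0.5 -1.0 0 0 0",
)

```text
t: 12.78
tcp_pos: [0.5377, 0.2252, 0.2091]
tool_rot: [0.615, 0.789, -0.004, -0.002]
contact_force: [0.2, 0.4, -2.3]
finger_gap: 0.094
```

```bash
python3 plan.py .5850 .0150 .215 63.8
```

```text
t 12.78 at [0.5377 0.2252 0.2091] yaw 14.2 d_world [ 0.0473 -0.2102  0.0059] rv [ -0.49  -0.16 -49.64] gap 0.094 F [ 0.2  0.4 -2.3] j [-0.04  0.44 -0.6   1.78  0.28  1.02 -0.5 ]
1 [-2.69 -0.07 -0.07] [-0.06 -0.02 -6.2 ]
2 [-2.67 -0.36 -0.07] [-0.06 -0.02 -6.2 ]
3 [-2.61 -0.65 -0.07] [-0.06 -0.02 -6.2 ]
4 [-2.53 -0.93 -0.07] [-0.06 -0.02 -6.2 ]
5 [-2.41 -1.19 -0.07] [-0.06 -0.02 -6.2 ]
6 [-2.27 -1.45 -0.07] [-0.06 -0.02 -6.2 ]
7 [-2.1  -1.68 -0.07] [-0.06 -0.02 -6.2 ]
8 [-1.91 -1.9  -0.07] [-0.06 -0.02 -6.2 ]
```

Call:
arm_command(
  steps="255 -2.7 -0.1 -0.1 0 0 -6.2; 255 -2.7 -0.4 -0.1 0 0 -6.2; 255 -2.6 -0.6 -0.1 0 0 -6.2; 255 -2.5 -0.9 -0.1 0 0 -6.2; 255 -2.4 -1.2 -0.1 0 0 -6.2; 255 -2.3 -1.4 -0.1 0 0 -6.2; 255 -2.1 -1.7 -0.1 0 0 -6.2; 255 -1.4 -1.5 -0.1 0 0 -5.5",
)

```text
t: 13.45
tcp_pos: [0.5855, 0.0214, 0.218]
tool_rot: [0.207, 0.978, -0.001, -0.004]
contact_force: [0.1, -0.3, -1.9]
finger_gap: 0.096
```

Call:
arm_command(
  steps="255 0 0 0 0 0 0; 255 0 0 0 0 0 0",
)

```text
t: 13.62
tcp_pos: [0.587, 0.0136, 0.2166]
tool_rot: [0.21, 0.978, -0.002, -0.004]
contact_force: [-1.5, 0.7, -1.9]
finger_gap: 0.093
```

```bash
python3 plan.py .5850 .0150 .205 63.8; python3 wr.py w21.png; python3 -c "
from h import *
d=snapshot('side');np.savez('s21.npz',**d);crop(d['image'],240,180,400,330,'s21.png',4.5)"
```

```text
t 13.62 at [0.587  0.0136 0.2166] yaw 65.8 d_world [-0.002   0.0014 -0.0116] rv [-0.33 -0.38  1.97] gap 0.093 F [-1.5  0.7 -1.9] j [ 0.43  0.47 -0.74  1.76  0.36  1.06  0.71]
1 [0.24 0.05 1.16] [-0.33 -0.38  1.97]
```

View pics/w21.png

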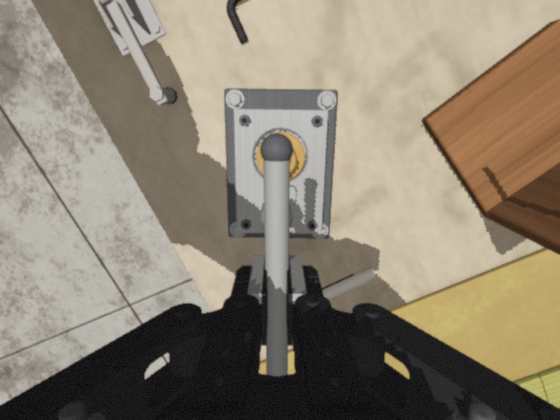

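View pics/s21.png

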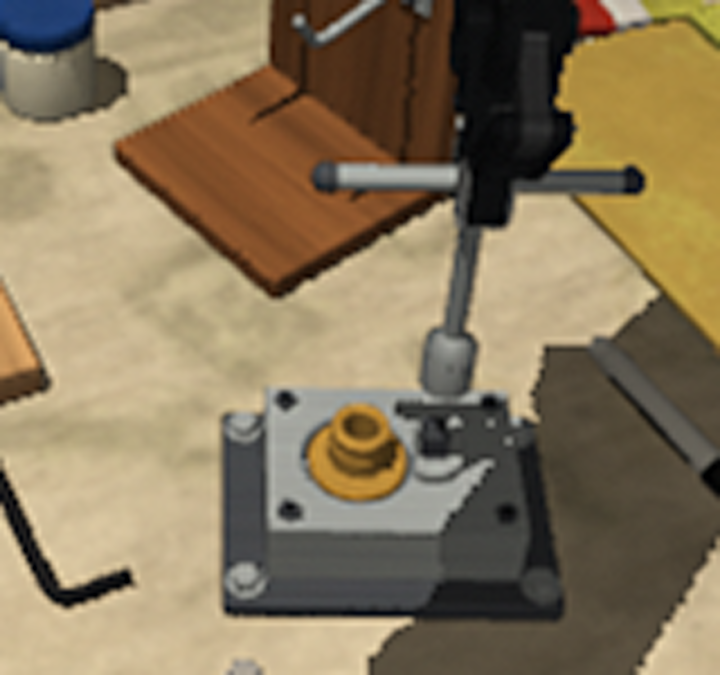

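Run:
```python
from h import *
d=dict(np.load("wl.npz"))
crop(d["image"],220,80,345,250,"w21c.png",4.5)
```

```text
(no output)
```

View pics/w21c.png

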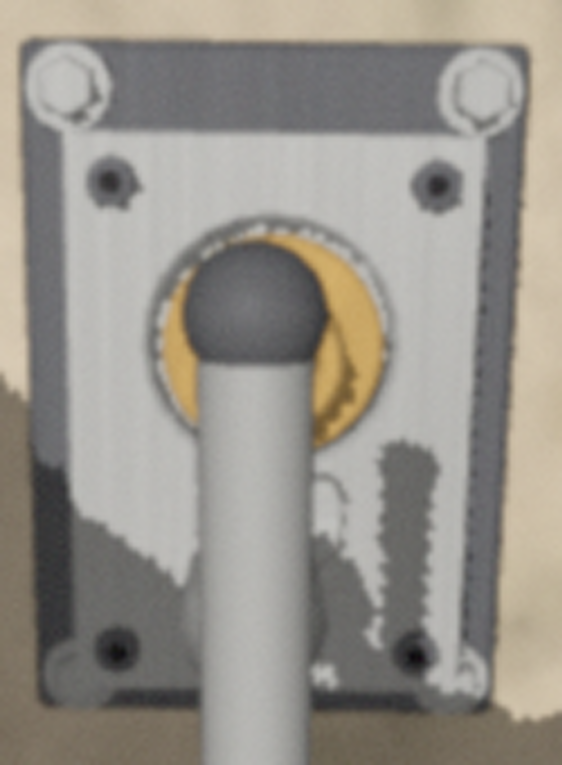

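```bash
cat > cam.py <<'E'
from h import *
import sys
# screws in crop: x0 y0 f then 4 pairs (TL TR BL BR)
v=[float(x) for x in sys.argv[1:]];x0,y0,f=v[:3];q=np.array(v[3:11]).reshape(4,2)
d=dict(np.load("wl.npz"));T=np.linalg.inv(d["E"])@np.linalg.inv(d["hand_eye"]);Ti=np.linalg.inv(T)
P=np.array([(Ti@[*pix2w_z(d,(x0-.5+(a+.5)/f,y0-.5+(b+.5)/f),.0495),1])[:3] for a,b in q])*1000
c=P.mean(0);u=(P[2]+P[3]-P[0]-P[1])/2;L=np.linalg.norm(u);u/=L
w=(P[1]+P[3]-P[0]-P[2])/2
print("len",L,"wid",np.linalg.norm(w),"centre",c.round(1),"u",u.round(3),"CAM tool mm",(c+17*u).round(2),"NEST",(c-16*u).round(2))
H=d["hand_eye"];K=d["intrinsics"]
if len(v)>11:
  for i in range(11,len(v),3):
    r=H[:3,:3]@np.linalg.inv(K)@[x0-.5+(v[i]+.5)/f,y0-.5+(v[i+1]+.5)/f,1];o=H[:3,3];print("pt tool",((o+r*(v[i+2]-o[2])/r[2])*1000).round(1))
E
python3 cam.py 220 80 4.5 112 181 437 185 118 649 414 655  187 605 .1 326 605 .1 255 305 -.001
```

```text
len 93.80641827178198 wid 61.420115767988555 centre [ 17.4   1.7 167.2] u [-1.    -0.016 -0.007] CAM tool mm [  0.43   1.4  167.13] NEST [ 33.43   1.92 167.35]
pt tool [  1.9 -12.  100. ]
pt tool [  1.9  10.  100. ]
pt tool [59.9 -1.2 -1. ]
```

Call:
arm_command(
  steps="255 0 0.2 1.0 -0.3 -0.4 2.2; 255 0 0 1.0 0 0 0; 255 0 0 0 0 0 0; 255 0 0 0 0 0 0",
)

```text
t: 14.05
tcp_pos: [0.587, 0.0212, 0.1959]
tool_rot: [0.226, 0.974, 0.0, 0.0]
contact_force: [-0.2, 0.2, -2.2]
finger_gap: 0.096
```

```bash
python3 plan.py .5850 .0150 .19 63.8; python3 wr.py w22.png; python3 -c "
from h import *
d=snapshot('side');np.savez('s22.npz',**d);crop(d['image'],280,220,380,320,'s22.png',7)
d=dict(np.load('wl.npz'));crop(d['image'],210,60,350,250,'w22c.png',4.2)"
```

```text
t 14.05 at [0.587  0.0212 0.1959] yaw 63.9 d_world [-0.002  -0.0062 -0.0059] rv [0.02 0.01 0.06] gap 0.096 F [-0.2  0.2 -2.2] j [ 0.41  0.49 -0.73  1.78  0.38  1.01  0.65]
1 [-0.09 -0.64  0.59] [0.02 0.01 0.06]
```

View pics/w22c.png

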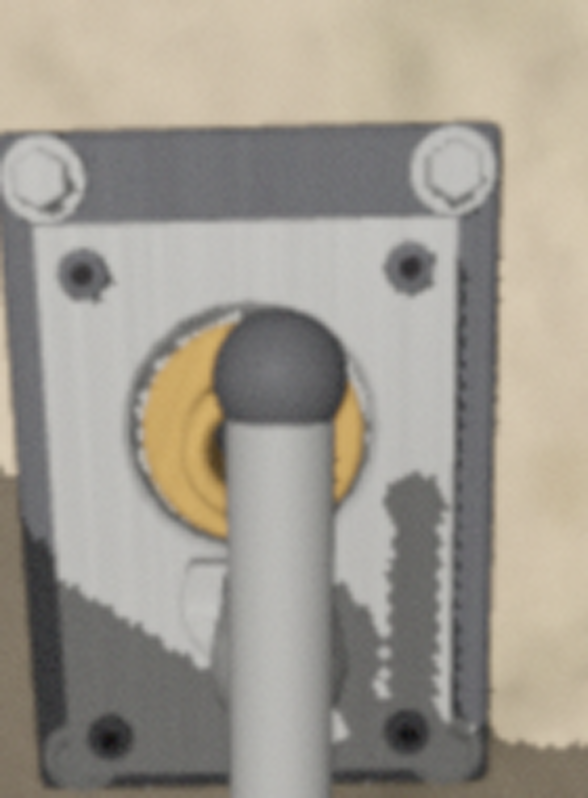

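View pics/s22.png

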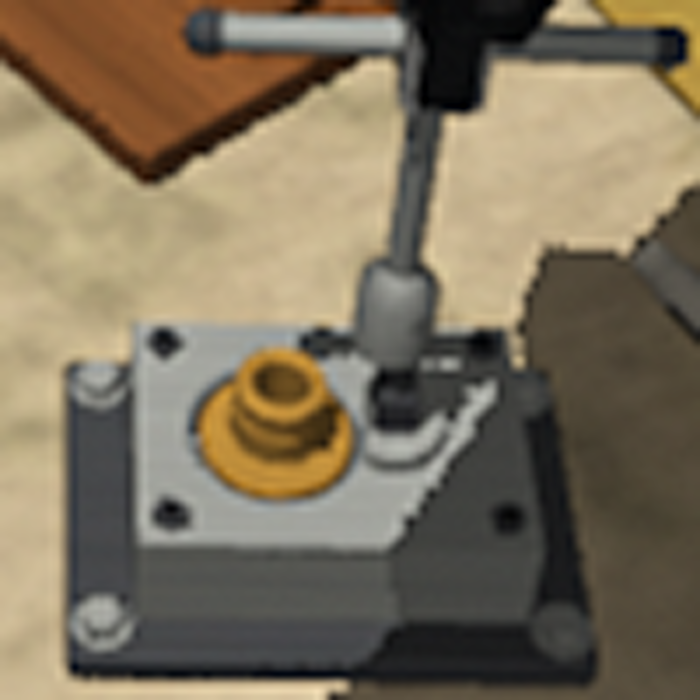

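Call:
arm_command(
  steps="255 0 0 0 0 0 0",
)

```text
t: 14.23
tcp_pos: [0.5872, 0.0212, 0.1964]
tool_rot: [0.226, 0.974, 0.0, 0.0]
contact_force: [-0.2, -0.2, -2.3]
finger_gap: 0.093
```

```bash
python3 plan.py .5850 .0150 .19 63.8|head -1; python3 cam.py 210 60 4.2 82 274 410 267 110 737 407 732  215 650 .1 347 650 .1 281 368 -.001
```

```text
t 14.23 at [0.5872 0.0212 0.1964] yaw 63.9 d_world [-0.0022 -0.0062 -0.0064] rv [0.03 0.04 0.08] gap 0.093 F [-0.2 -0.2 -2.3] j [ 0.41  0.49 -0.73  1.78  0.38  1.01  0.65]
len 93.67055359742669 wid 61.92063455234576 centre [ 15.3  -6.7 146.4] u [-1.    0.02  0.  ] CAM tool mm [ -1.74  -6.39 146.43] NEST [ 31.26  -7.05 146.42]
pt tool [  1.7 -12.3 100. ]
pt tool [  1.6  10.1 100. ]
pt tool [59.9 -1.  -1. ]
```

Call:
arm_command(
  steps="255 0 0 0 0 0 0",
)

```text
t: 14.32
tcp_pos: [0.5873, 0.0215, 0.1968]
tool_rot: [0.226, 0.974, 0.0, 0.001]
contact_force: [-0.6, 0.0, -2.7]
finger_gap: 0.095
```

Call:
arm_command(
  steps="255 -0.3 -0.5 0 0 0 0; 255 0 0 0 0 0 0; 255 0 0 0 0 0 0; 255 0 0 0 0 0 0",
)

```text
t: 14.65
tcp_pos: [0.5885, 0.0148, 0.1977]
tool_rot: [0.226, 0.974, 0.0, 0.001]
contact_force: [0.6, -0.0, -3.1]
finger_gap: 0.093
```

```bash
cat > both.py <<'E'
from h import *
import sys
n=sys.argv[1]
s,d=wrist();np.savez("wl.npz",**d);crop(d['image'],210,60,350,250,f'w{n}c.png',4.2)
d=snapshot('side');np.savez(f's{n}.npz',**d);crop(d['image'],280,220,380,320,f's{n}.png',7)
E
python3 plan.py .5850 .0150 .19 63.8; python3 both.py 23
```

```text
t 14.65 at [0.5885 0.0148 0.1977] yaw 63.9 d_world [-0.0035  0.0002 -0.0077] rv [0.07 0.14 0.09] gap 0.093 F [ 0.6 -0.  -3.1] j [ 0.42  0.49 -0.73  1.78  0.37  1.01  0.66]
1 [ 0.33 -0.13  0.77] [0.07 0.14 0.09]
```

View pics/w23c.png

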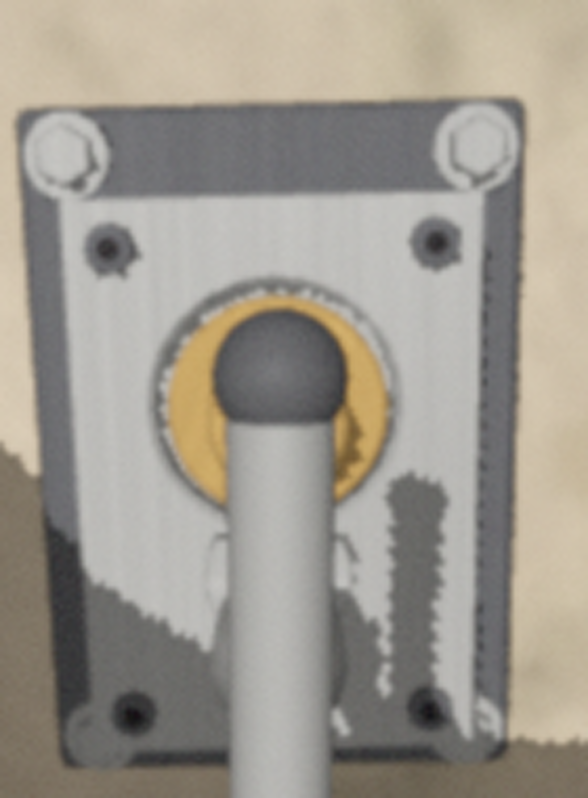

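View pics/s23.png

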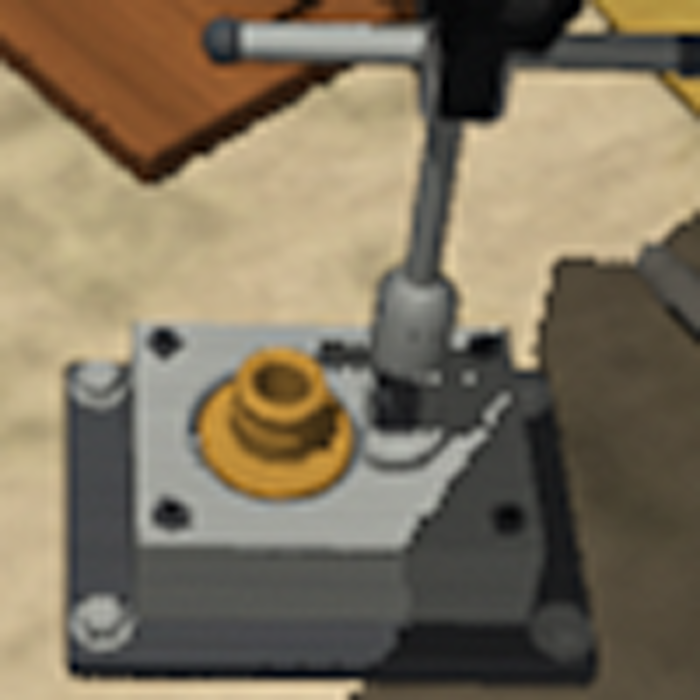

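```bash
python3 cam.py 210 60 4.2 109 248 437 242 132 713 430 708  215 650 .1 346 650 .1 281 368 -.001
python3 - <<'E'
from h import *
d=dict(np.load("s23.npz"));s=get_state()
f=lambda p:((w2pix(d,p)-[280,220])*7).round(1)
for c in ([.5844,.0186],[.5856,.0147]): print("cam",[f([*c,z]).tolist() for z in (.053,.071,.082)])
t=s["tcp_pos"];print("key by tcp",[f([t[0],t[1],z]).tolist() for z in (.082,.112,t[2])])
print("bolt etc centre top4",)
E
```

```text
len 93.62616744001855 wid 62.088679331741154 centre [ 19.9  -1.8 148.2] u [-1.     0.016  0.002] CAM tool mm [  2.88  -1.56 148.21] NEST [ 35.87  -2.08 148.13]
pt tool [  1.7 -12.3 100. ]
pt tool [  1.6  10.  100. ]
pt tool [59.9 -1.  -1. ]
cam [[380.9, 407.1], [387.4, 366.0], [391.4, 340.2]]
cam [[391.5, 415.7], [398.1, 374.6], [402.3, 348.8]]
key by tcp [[410.6, 344.7], [422.5, 272.0], [460.5, 41.1]]
bolt etc centre top4
```

Run:
```python
from h import *
d=dict(np.load("s23.npz"))
im=d["image"][245:295,315:365]
cv2.imwrite("pics/s23b.png",cv2.resize(im,None,fx=14,fy=14,interpolation=cv2.INTER_LANCZOS4))
f=lambda p:((w2pix(d,p)-[315,245]+.5)*14).round(0).tolist()
c=[.5856,.0147];t=get_state()["tcp_pos"]
print("cam",[f([*c,z]) for z in (.053,.071)],"mouth",f([t[0],t[1],.082]),"sockettop",f([t[0],t[1],.112]),"1mm u",np.subtract(f([c[0]+.00907,c[1]-.00421,.071]),f([*c,.071]))/10,"1mm v",np.subtract(f([c[0]+.00421,c[1]+.00907,.071]),f([*c,.071]))/10,"1mm z",np.subtract(f([*c,.081]),f([*c,.071]))/10)
```

```text
cam [[300.0, 488.0], [313.0, 406.0]] mouth [338.0, 346.0] sockettop [362.0, 201.0] 1mm u [7.2 0.1] 1mm v [-0.7 -5.5] 1mm z [ 0.8 -4.7]
```

View pics/s23b.png

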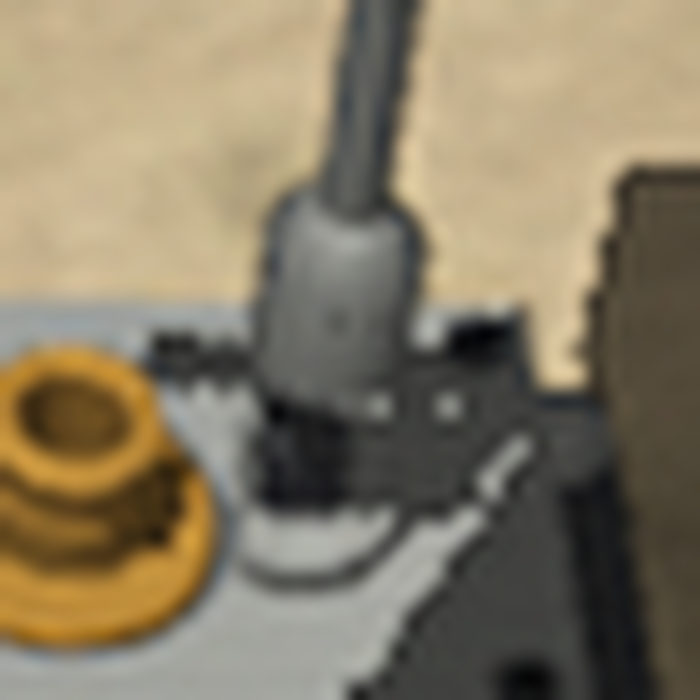

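Call:
arm_command(
  steps="255 0.2 -0.1 0.4 0 0.1 0; 255 0 0 0 0 0 0; 255 0 0 0 0 0 0",
)

```text
t: 15.0
tcp_pos: [0.5859, 0.0152, 0.1933]
tool_rot: [0.226, 0.974, 0.001, 0.0]
contact_force: [0.4, -0.5, -1.0]
finger_gap: 0.093
```

```bash
python3 plan.py .5856 .0147 .19 63.8; python3 both.py 24;python3 - <<'E'
from h import *
d=dict(np.load("s24.npz"))
im=d["image"][245:295,315:365]
cv2.imwrite("pics/s24b.png",cv2.resize(im,None,fx=14,fy=14,interpolation=cv2.INTER_LANCZOS4))
E
```

```text
t 15.00 at [0.5859 0.0152 0.1933] yaw 63.9 d_world [-0.0003 -0.0005 -0.0033] rv [0.09 0.02 0.12] gap 0.093 F [ 0.4 -0.5 -1. ] j [ 0.42  0.49 -0.73  1.79  0.38  1.01  0.66]
1 [ 0.01 -0.06  0.33] [0.09 0.02 0.12]
```

View pics/w24c.png

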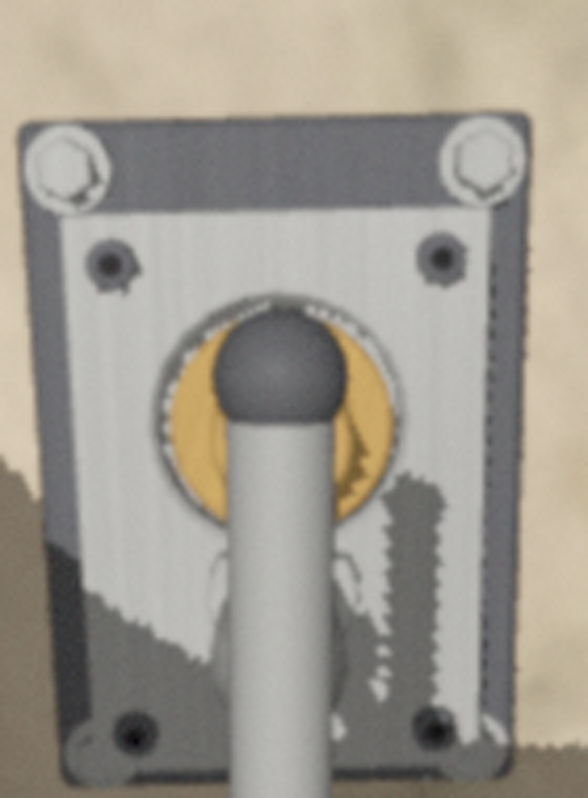

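View pics/s24b.png

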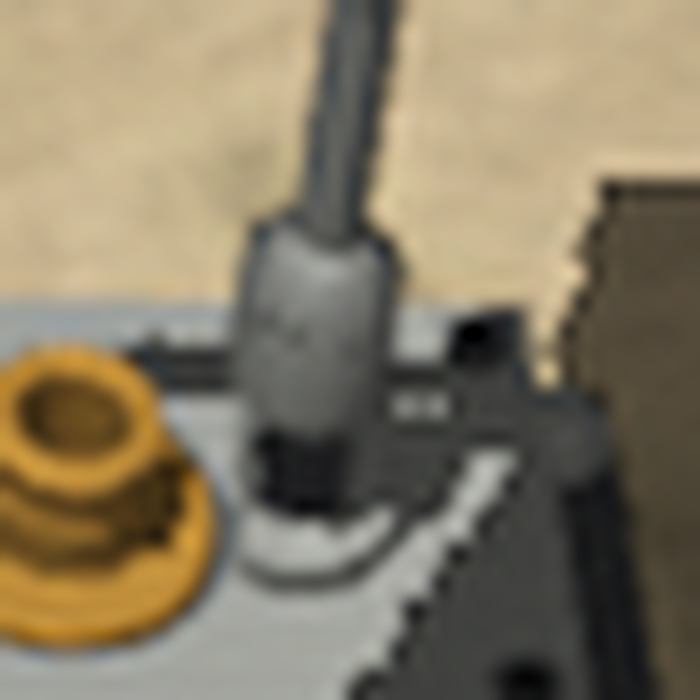

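```bash
python3 cam.py 210 60 4.2 111 264 441 258 136 733 436 728  213 650 .1 346 650 .1 281 368 -.001
```

```text
len 93.60752258010811 wid 61.723241997176835 centre [ 17.1  -1.  143.8] u [-1.    0.02  0.  ] CAM tool mm [ 1.2000e-01 -6.8000e-01  1.4379e+02] NEST [ 33.11  -1.35 143.78]
pt tool [  1.7 -12.6 100. ]
pt tool [  1.6  10.  100. ]
pt tool [59.9 -1.  -1. ]
```

Call:
arm_command(
  steps="255 -0.1 0 0.3 0.1 0 0; 255 0 0 0 0 0 0; 255 0 0 0.4 0 0 0; 255 0 0 0 0 0 0",
)

```text
t: 15.43
tcp_pos: [0.587, 0.0147, 0.1857]
tool_rot: [0.226, 0.974, -0.0, 0.0]
contact_force: [-0.3, -0.2, -2.5]
finger_gap: 0.087
```

```bash
python3 plan.py .5862 .0150 .1687 63.8; python3 both.py 25;python3 - <<'E'
from h import *
d=dict(np.load("s25.npz"))
im=d["image"][245:295,315:365]
cv2.imwrite("pics/s25b.png",cv2.resize(im,None,fx=14,fy=14,interpolation=cv2.INTER_LANCZOS4))
E
```

```text
t 15.43 at [0.587  0.0147 0.1857] yaw 63.9 d_world [-0.0008  0.0003 -0.017 ] rv [-0.03  0.03  0.12] gap 0.087 F [-0.3 -0.2 -2.5] j [ 0.41  0.5  -0.72  1.79  0.39  0.99  0.65]
1 [ 0.09 -0.01  1.7 ] [-0.03  0.03  0.12]
```

View pics/s25b.png

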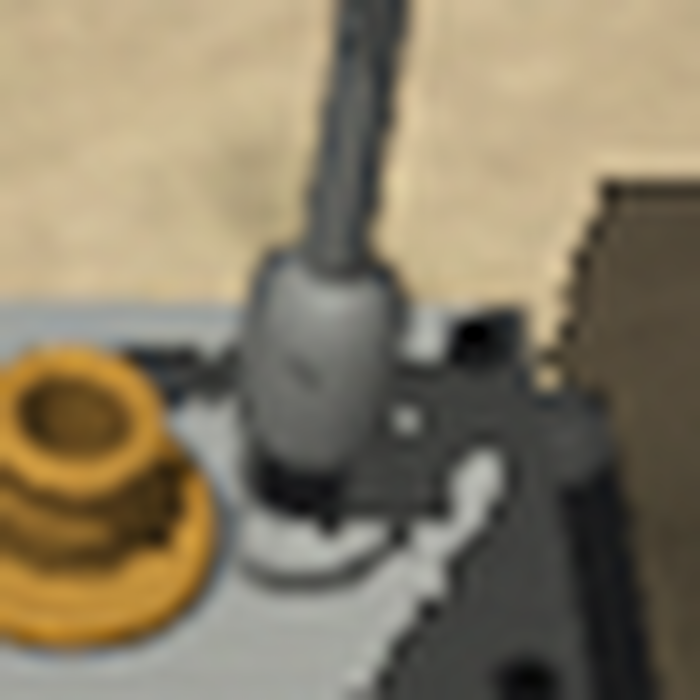

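Call:
arm_command(
  steps="255 0 0 0.4 0 0 0; 255 0 0 0 0 0 0; 255 0 0 0.3 0 0 0; 255 0 0 0 0 0 0",
)

```text
t: 15.87
tcp_pos: [0.5875, 0.015, 0.1789]
tool_rot: [0.226, 0.974, -0.0, 0.001]
contact_force: [0.5, 0.6, -2.8]
finger_gap: 0.095
```

Call:
arm_command(
  steps="255 0 0 0.4 0 0 0; 255 0 0 0 0 0 0; 255 0 0 0.4 0 0 0; 255 0 0 0 0 0 0",
)

```text
t: 16.2
tcp_pos: [0.5873, 0.015, 0.1699]
tool_rot: [0.226, 0.974, -0.0, 0.001]
contact_force: [-0.3, -0.2, -1.4]
finger_gap: 0.096
```

```bash
python3 plan.py .5862 .0150 .1687 63.8; python3 both.py 26;python3 - <<'E'
from h import *
d=dict(np.load("s26.npz"))
im=d["image"][245:295,315:365]
cv2.imwrite("pics/s26b.png",cv2.resize(im,None,fx=14,fy=14,interpolation=cv2.INTER_LANCZOS4))
E
```

```text
t 16.20 at [0.5873 0.015  0.1699] yaw 63.9 d_world [-0.0011 -0.     -0.0012] rv [0.01 0.07 0.13] gap 0.096 F [-0.3 -0.2 -1.4] j [ 0.41  0.52 -0.71  1.81  0.4   0.97  0.64]
1 [ 0.1  -0.05  0.12] [0.01 0.07 0.13]
```

View pics/s26b.png

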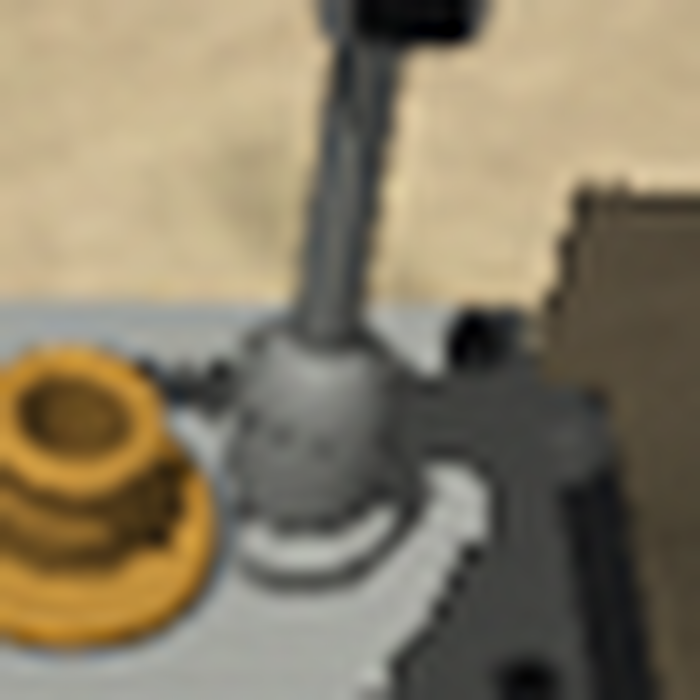

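Call:
arm_command(
  steps="255 0 0 0.2 0 0 0; 255 0 0 0 0 0 0; 255 0 0 0.2 0 0 0; 255 0 0 0 0 0 0",
)

```text
t: 16.63
tcp_pos: [0.5893, 0.0159, 0.169]
tool_rot: [0.226, 0.974, 0.001, 0.003]
contact_force: [-2.3, 1.0, -2.8]
finger_gap: 0.097
```

Call:
arm_command(
  steps="255 0.1 -0.2 0 -0.3 0.2 0; 255 0 0 0 0 0 0; 255 0 0 0 0 0 4; 255 0 0 0 0 0 6; 255 0 0 0 0 0 6; 255 0 0 0 0 0 6",
)

```text
t: 17.13
tcp_pos: [0.5871, 0.014, 0.1688]
tool_rot: [0.413, 0.911, 0.004, 0.0]
contact_force: [-0.9, -0.6, -0.7]
finger_gap: 0.094
```

```bash
python3 plan.py .587 .0150 .1687 -33 | head -1; python3 -c "from station import *;print(get_state()['torque'])"
```

```text
t 17.13 at [0.5871 0.014  0.1688] yaw 41.2 d_world [-0.0001  0.001  -0.0001] rv [ 0.31 -0.45 74.21] gap 0.094 F [-0.9 -0.6 -0.7] j [ 0.35  0.49 -0.62  1.82  0.34  0.94  0.3 ]
[-0.07644128  0.38073817  0.27421968]
```

Call:
arm_command(
  steps="255 0 0 0 0 0 6; 255 0 0 0 0 0 6; 255 0 0 0 0 0 6; 255 0 0 0 0 0 6; 255 0 0 0 0 0 6",
)

```text
t: 17.55
tcp_pos: [0.5863, 0.0137, 0.1688]
tool_rot: [0.643, 0.765, 0.004, -0.001]
contact_force: [-1.2, -0.1, -0.4]
finger_gap: 0.095
```

```bash
python3 plan.py .587 .0150 .1687 -33 | head -1; python3 -c "from station import *;print(get_state()['torque'])"
```

```text
t 17.55 at [0.5863 0.0137 0.1688] yaw 9.9 d_world [ 0.0007  0.0013 -0.0001] rv [ 0.15 -0.44 42.89] gap 0.095 F [-1.2 -0.1 -0.4] j [ 0.26  0.47 -0.5   1.82  0.27  0.92 -0.19]
[-0.07359062  0.32458592  0.28766336]
```

Call:
arm_command(
  steps="255 0 0 0 0 0 6; 255 0 0 0 0 0 6; 255 0 0 0 0 0 6; 255 0 0 0 0 0 6; 255 0 0 0 0 0 6",
)

```text
t: 17.97
tcp_pos: [0.5855, 0.0138, 0.1688]
tool_rot: [0.826, 0.564, 0.003, -0.002]
contact_force: [-0.7, 1.4, -0.2]
finger_gap: 0.1
```

```bash
python3 plan.py .587 .0150 .1687 -33 | head -1; python3 -c "from station import *;print(get_state()['torque'])"; python3 both.py 27
```

```text
t 17.97 at [0.5855 0.0138 0.1688] yaw -21.4 d_world [ 0.0015  0.0012 -0.0001] rv [ 1.000e-02 -4.100e-01  1.161e+01] gap 0.100 F [-0.7  1.4 -0.2] j [ 0.17  0.45 -0.38  1.83  0.2   0.9  -0.68]
[-0.02853172  0.27126715  0.28521953]
```

View pics/s27.png

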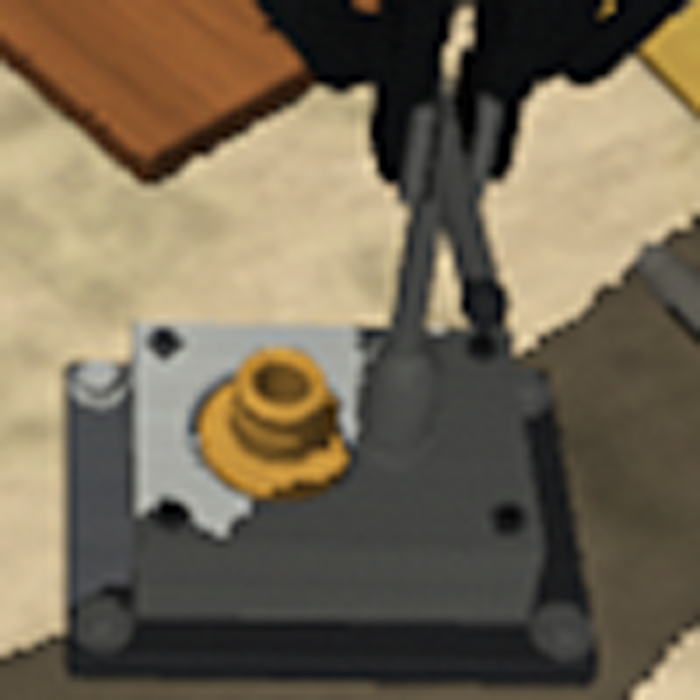

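Call:
arm_command(
  steps="255 0 0 0 0 0 5; 255 0 0 0 0 0 4; 255 0 0 0 0 0 3; 255 0 0 0 0 0 0",
)

```text
t: 18.4
tcp_pos: [0.5852, 0.014, 0.1688]
tool_rot: [0.877, 0.48, 0.003, -0.002]
contact_force: [-1.2, 1.2, 1.1]
finger_gap: 0.09
```

```bash
python3 plan.py .587 .0150 .1687 -33 | head -1; python3 -c "from station import *;print(get_state()['torque'])"
```

```text
t 18.40 at [0.5852 0.014  0.1688] yaw -32.7 d_world [ 0.0018  0.001  -0.0001] rv [-0.02 -0.35  0.33] gap 0.090 F [-1.2  1.2  1.1] j [ 0.13  0.44 -0.34  1.83  0.17  0.89 -0.85]
[-0.02903536  0.23351745  0.20387356]
```

Call:
arm_command(
  steps="255 0 0 0 0 0 -4; 255 0 0 0 0 0 -2; 255 0 0 -0.8 0 0 0; 255 0 0 -1.0 0 0 0; 255 0 0 -1.5 0 0 0; 255 0 0 -1.5 0 0 0; 255 0 0 0 0 0 0",
)

```text
t: 18.98
tcp_pos: [0.5853, 0.0133, 0.22]
tool_rot: [0.845, 0.534, 0.003, -0.002]
contact_force: [0.3, -0.1, -2.2]
finger_gap: 0.093
```

```bash
python3 plan.py .546 .23 .215 14.2 ; python3 -c "
from h import *
d=snapshot('side');crop(d['image'],280,220,380,320,'s28.png',7)
s,d=wrist();crop(d['image'],200,60,350,260,'w28.png',4)"
```

```text
t 18.98 at [0.5853 0.0133 0.22  ] yaw -25.4 d_world [-0.0393  0.2167 -0.005 ] rv [  0.13  -0.39 -39.65] gap 0.093 F [ 0.3 -0.1 -2.2] j [ 0.17  0.38 -0.38  1.79  0.16  1.   -0.71]
1 [ 2.55 -1.84  0.09] [ 0.02 -0.06 -5.66]
2 [ 2.72 -1.58  0.09] [ 0.02 -0.06 -5.66]
3 [ 2.87 -1.3   0.08] [ 0.02 -0.06 -5.66]
4 [ 2.98 -1.01  0.08] [ 0.02 -0.06 -5.66]
5 [ 3.06 -0.71  0.08] [ 0.02 -0.06 -5.66]
6 [ 3.12 -0.41  0.08] [ 0.02 -0.06 -5.66]
7 [ 3.15 -0.1   0.07] [ 0.02 -0.06 -5.66]
```

View pics/s28.png

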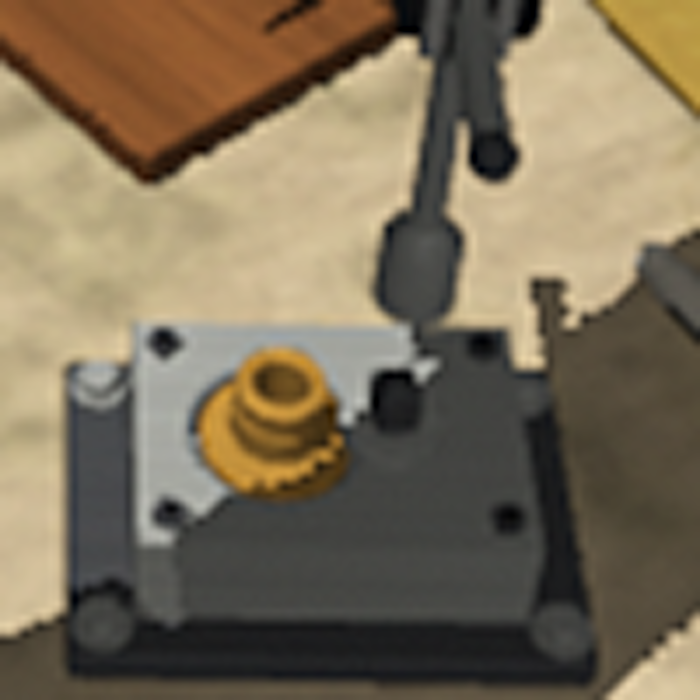

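View pics/w28.png

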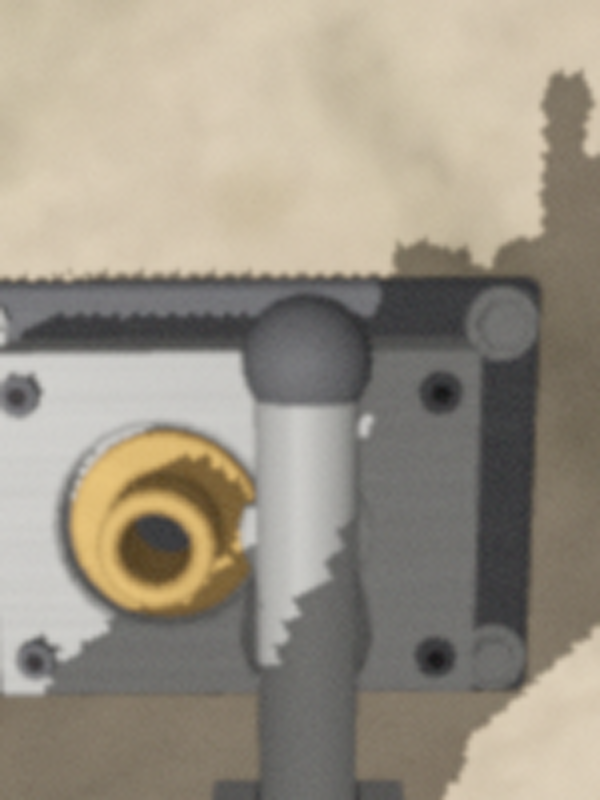

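Call:
arm_command(
  steps="255 2.5 -1.9 0 0 0 -5.7; 255 2.7 -1.6 0 0 0 -5.7; 255 2.9 -1.3 0 0 0 -5.7; 255 3.0 -1.0 0 0 0 -5.7; 255 3.0 -0.7 0 0 0 -5.7; 255 3.1 -0.6 0 0 0 -5.7; 255 2.6 -0.5 0 0 0 -5.4; 255 0 0 0 0 0 0",
)

```text
t: 19.75
tcp_pos: [0.5323, 0.2255, 0.2109]
tool_rot: [0.604, 0.797, -0.002, -0.004]
contact_force: [0.1, 0.2, -1.9]
finger_gap: 0.089
```

Call:
arm_command(
  steps="255 0 0 0 0 0 0; 255 0 0 0 0 0 0; 255 0 0 0 0 0 0",
)

```text
t: 20.0
tcp_pos: [0.5306, 0.226, 0.2085]
tool_rot: [0.603, 0.798, -0.003, -0.005]
contact_force: [0.1, -0.7, -2.4]
finger_gap: 0.093
```

```bash
python3 plan.py .5377 .2266 .195 14.2 ; python3 wr.py w29.png;python3 -c "
from h import *
d=snapshot('side');crop(d['image'],240,130,380,260,'s29.png',5)"
```

```text
t 20.00 at [0.5306 0.226  0.2085] yaw 15.8 d_world [ 0.0071  0.0006 -0.0135] rv [-0.69 -0.26  1.65] gap 0.093 F [ 0.1 -0.7 -2.4] j [-0.05  0.43 -0.59  1.8   0.26  1.01 -0.46]
1 [-0.15  0.72  1.34] [-0.69 -0.26  1.65]
```

View pics/w29.png

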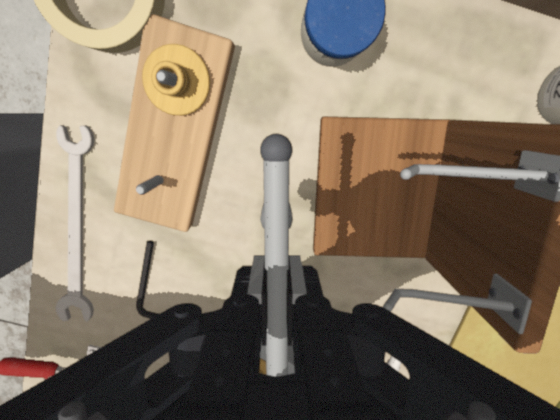

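View pics/s29.png

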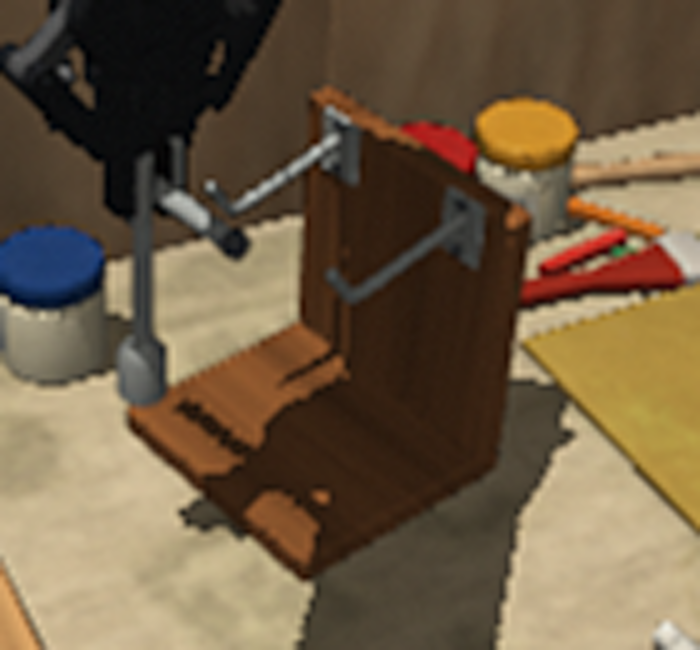

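Call:
arm_command(
  steps="255 -0.2 0.7 1.0 -0.7 -0.3 1.6; 255 0 0 0.5 0 0 0; 255 0 0 0 0 0 0; 255 0 0 0 0 0 0",
)

```text
t: 20.43
tcp_pos: [0.5397, 0.2215, 0.1931]
tool_rot: [0.617, 0.787, -0.001, 0.001]
contact_force: [-0.5, -0.9, -2.3]
finger_gap: 0.094
```

```bash
python3 plan.py .6152 .2465 .188 14.2
```

```text
t 20.43 at [0.5397 0.2215 0.1931] yaw 13.8 d_world [ 0.0755  0.025  -0.0051] rv [ 0.03  0.16 -0.41] gap 0.094 F [-0.5 -0.9 -2.3] j [-0.06  0.44 -0.57  1.8   0.29  0.97 -0.5 ]
1 [0.21 2.64 0.17] [ 0.01  0.05 -0.14]
2 [0.2  2.64 0.17] [ 0.01  0.05 -0.14]
3 [0.2  2.64 0.17] [ 0.01  0.05 -0.14]
```

Call:
arm_command(
  steps="255 0.5 0.5 0 0 0.2 -0.4; 255 0.1 2.0 0 0 0 0; 255 0 2.0 0 0 0 0; 255 0 2.0 0.2 0 0 0; 255 0 1.0 0.2 0 0 0; 255 0 0 0 0 0 0; 255 0 0 0 0 0 0; 255 0 0 0 0 0 0",
)

```text
t: 21.1
tcp_pos: [0.6144, 0.2477, 0.1911]
tool_rot: [0.613, 0.79, 0.001, -0.001]
contact_force: [-0.4, -0.1, -2.3]
finger_gap: 0.089
```

```bash
python3 plan.py .6152 .2465 .188 14.2; python3 wr.py w30.png;python3 -c "
from h import *
d=snapshot('side');crop(d['image'],240,130,380,260,'s30.png',5)"
```

```text
t 21.10 at [0.6144 0.2477 0.1911] yaw 14.4 d_world [ 0.0008 -0.0012 -0.0031] rv [ 0.06 -0.15  0.16] gap 0.089 F [-0.4 -0.1 -2.3] j [-0.1   0.57 -0.54  1.61  0.32  1.05 -0.48]
1 [-0.14  0.05  0.31] [ 0.06 -0.15  0.16]
```

View pics/w30.png

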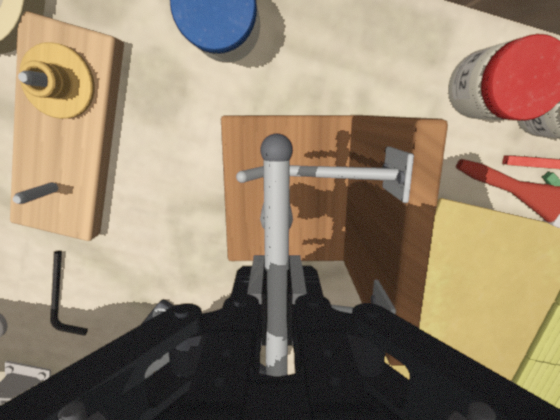

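View pics/s30.png

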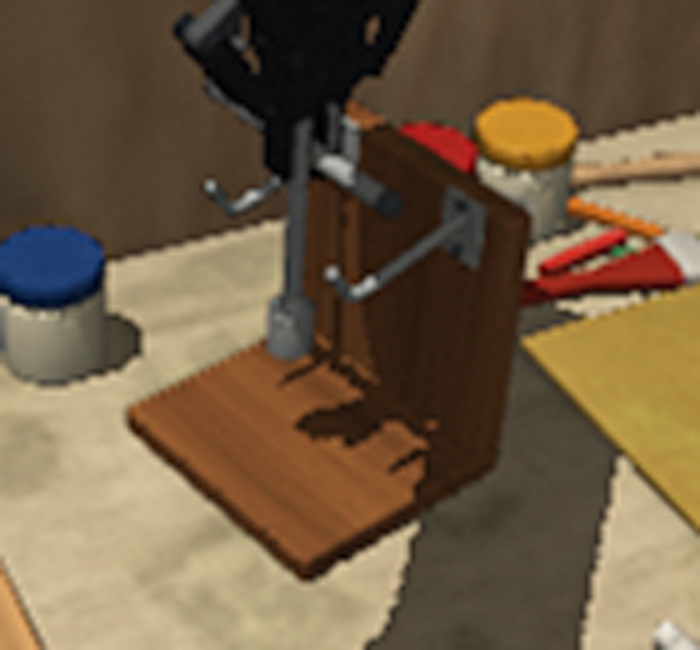

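Call:
arm_command(
  steps="255 -0.1 0 1.0 0 0 0; 255 0 0 1.2 0 0 0; 255 0 0 1.0 0 0 0; 255 0 0 0 0 0 0; 255 0 0 0 0 0 0",
)

```text
t: 21.62
tcp_pos: [0.6121, 0.2459, 0.1558]
tool_rot: [0.613, 0.79, 0.0, -0.001]
contact_force: [-0.1, -0.4, -1.6]
finger_gap: 0.096
```

```bash
python3 plan.py .6152 .2465 .1427 14.2
```

```text
t 21.62 at [0.6121 0.2459 0.1558] yaw 14.4 d_world [ 0.0031  0.0006 -0.0131] rv [-0.02 -0.08  0.24] gap 0.096 F [-0.1 -0.4 -1.6] j [-0.11  0.6  -0.53  1.65  0.34  0.99 -0.5 ]
1 [-0.02  0.31  1.31] [-0.02 -0.08  0.24]
```

Call:
arm_command(
  steps="255 0 0.2 0.6 0 0 0; 255 0 0 0.4 0 0 0; 255 0 0 0.2 0 0 0; 255 0 0 0 0 0 0",
)

```text
t: 21.95
tcp_pos: [0.6141, 0.2465, 0.1425]
tool_rot: [0.613, 0.79, 0.0, -0.001]
contact_force: [-0.4, -0.4, 0.3]
finger_gap: 0.094
```

```bash
python3 plan.py .6152 .2465 .1427 14.2; python3 wr.py w31.png;python3 -c "
from h import *
d=snapshot('side');crop(d['image'],240,130,380,260,'s31.png',5)"
```

```text
t 21.95 at [0.6141 0.2465 0.1425] yaw 14.4 d_world [ 0.0011 -0.      0.0002] rv [-0.05 -0.08  0.25] gap 0.094 F [-0.4 -0.4  0.3] j [-0.11  0.62 -0.52  1.65  0.35  0.97 -0.5 ]
1 [-0.03  0.1  -0.02] [-0.05 -0.08  0.25]
```

View pics/s31.png

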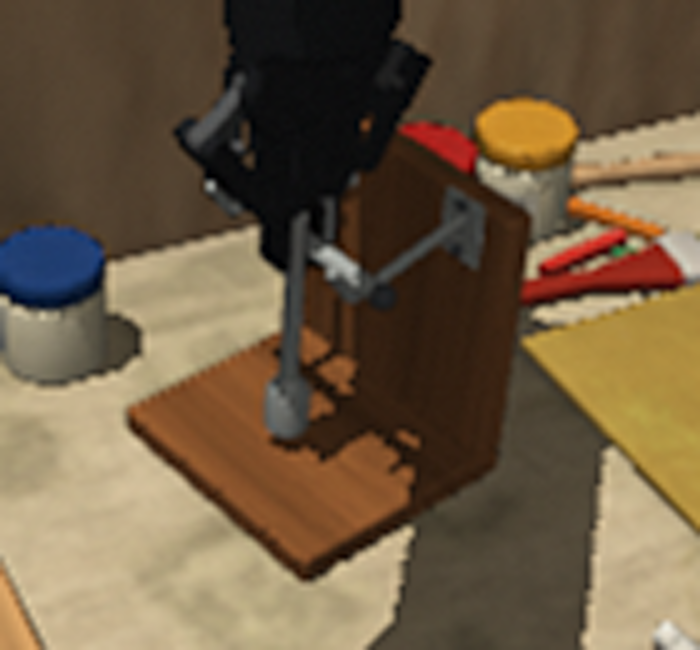

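Call:
arm_command(
  steps="220 0 0 0 0 0 0; 200 0 0 0 0 0 0; 90 0 0 0 0 0 0; 90 0 0 0 0 0 0; 90 0 0 0 0 0 0; 90 0 0 0 0 0 0",
)

```text
t: 22.55
tcp_pos: [0.6157, 0.2476, 0.1452]
tool_rot: [0.613, 0.79, 0.002, 0.0]
contact_force: [0.4, -0.8, 0.4]
finger_gap: 0.657
```

```bash
python3 plan.py .6152 .2465 .23 14.2; python3 wr.py w32.png
```

```text
t 22.55 at [0.6157 0.2476 0.1452] yaw 14.4 d_world [-0.0005 -0.0011  0.0848] rv [ 0.24 -0.15  0.24] gap 0.657 F [ 0.4 -0.8  0.4] j [-0.11  0.61 -0.52  1.65  0.35  0.97 -0.5 ]
1 [-0.02 -0.01 -2.83] [ 0.08 -0.05  0.08]
2 [-0.03 -0.02 -2.83] [ 0.08 -0.05  0.08]
3 [-0.03 -0.02 -2.83] [ 0.08 -0.05  0.08]
```

View pics/w32.png

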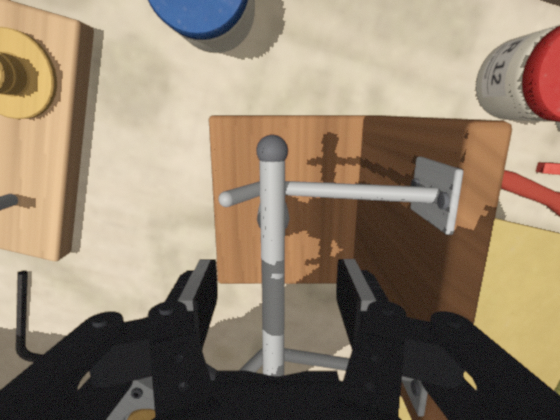

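The key hangs in the valley (bar at column 272, hook at row about 190), much as in w18. Retract upward.

Call:
arm_command(
  steps="90 0 0 -2.0 0 0 0; 90 0 0 -3.0 0 0 0; 90 0 0 -3.5 0 0 0; 90 0 -2.0 -2.0 0 0 0; 90 -2.0 -3.0 0 0 0 0; 90 -3.0 -2.0 0 0 0 0; 90 -3.0 0 0 0 0 0; 90 -3.0 0 0 0 0 0",
)

```text
t: 23.27
tcp_pos: [0.5704, 0.1299, 0.2546]
tool_rot: [0.606, 0.795, 0.004, -0.001]
contact_force: [1.2, -0.2, 0.1]
finger_gap: 0.648
```

Call:
arm_command(
  steps="90 -3.5 0 0 0 0 0; 90 -3.5 0 0 0 0 0; 90 -3.5 0 0 0 0 0; 90 -3.5 0 0 0 0 0; 90 0 0 0 0 0 0; 90 0 0 0 0 0 0; 90 0 0 0 0 0 0",
)

```text
t: 23.85
tcp_pos: [0.6089, -0.0215, 0.2552]
tool_rot: [0.611, 0.792, 0.003, 0.001]
contact_force: [0.2, 0.3, 0.6]
finger_gap: 0.649
```

```bash
python3 plan.py .6152 .0 .23 14.2|head -1; python3 -c "
from h import *
d=snapshot('top');np.savez('top1.npz',**d);cv2.imwrite('pics/top1.png',d['image']);crop(d['image'],175,120,290,235,'t1b.png',5);crop(d['image'],310,160,405,265,'t1k.png',5.5)
d=snapshot('side');cv2.imwrite('pics/side1.png',d['image']);crop(d['image'],240,130,390,330,'s33.png',4)"
```

```text
t 23.85 at [ 0.6089 -0.0215  0.2552] yaw 14.7 d_world [ 0.0063  0.0215 -0.0252] rv [ 0.39 -0.09  0.53] gap 0.649 F [0.2 0.3 0.6] j [ 0.32  0.41 -0.51  1.69  0.22  1.1   0.01]
```

View pics/top1.png

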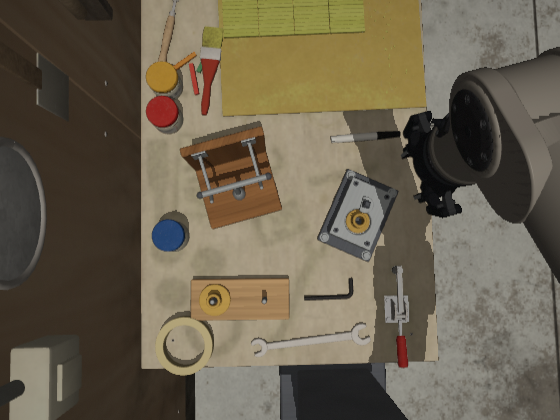

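View pics/t1b.png

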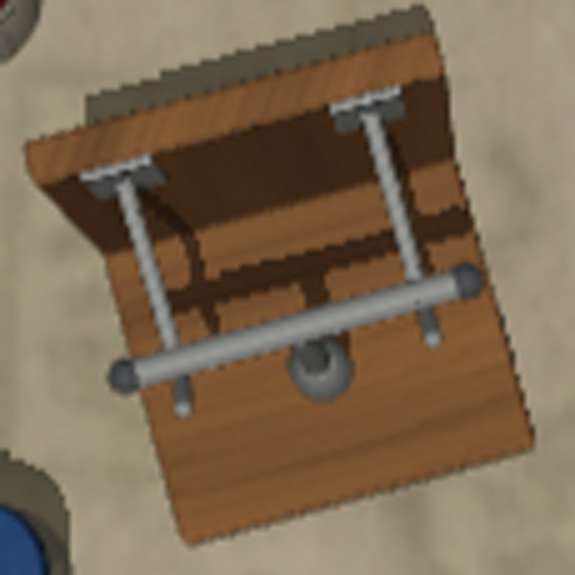

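View pics/s33.png

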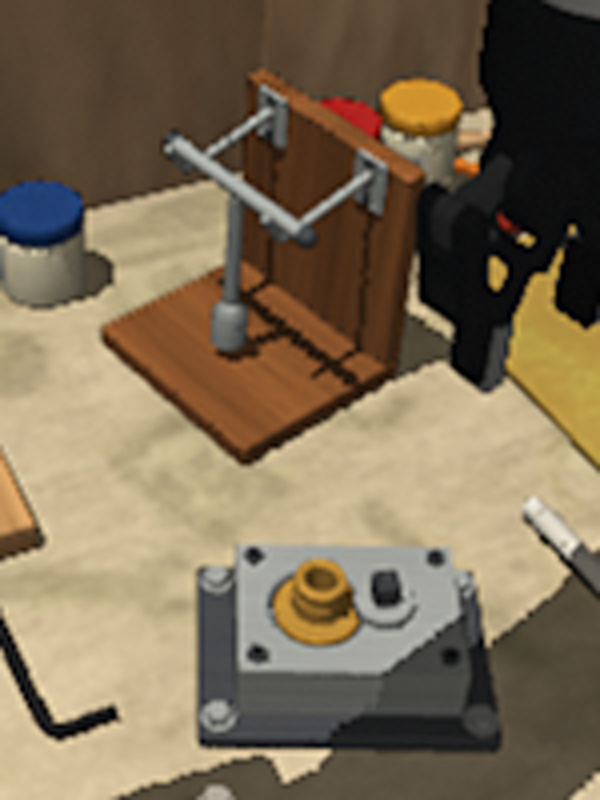

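View pics/t1k.png

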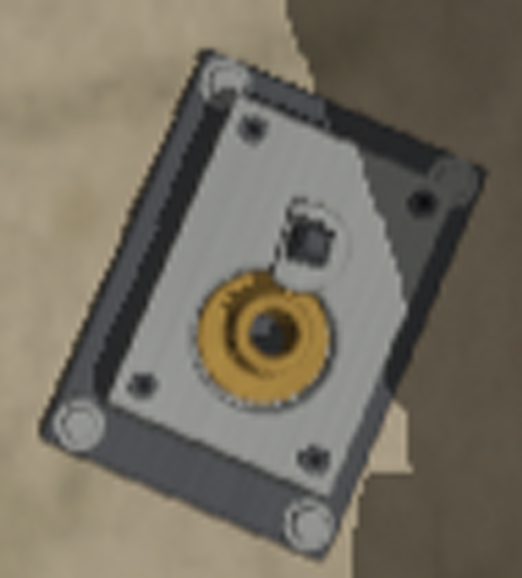

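The cam's round side covers the flange (its flat is now on the left, along the block). The key bar lies at (125,375)–(468,280), as at the start, and the arm is clear. Handing in.

```bash
python3 -c "
from station import *
print(finish_job())"
```

```text
the job is handed in; nothing more can be done
None
```

The small die is seated in the nest, the cam is locked over its flange, and the T-key is back on both hooks. I handed the job in at about 24 s; the hand-in gives no verdict, so the result below is from my own checks.

- **Die:** I lifted it off its post and lowered it until it would go no further. The die was then within about 0.5 mm of the nest floor by the arm's position. The force reading did not rise on contact, so I judged "fully home" by height and the pictures.
- **Cam:** I pushed the key fully down on the square and turned it about 97° clockwise, including the play. The resisting torque stayed at 0.2–0.3 N m, so I felt no clear stop. By the angle turned, the cam is at about 1.5 rad. In the last top and side pictures its round side covers the flange.
- **Key:** The last top picture shows the bar lying across both hooks at the same pixels as at the start.
- **Other items:** The large die, pot, marker and hex key look unmoved in the last top picture. The arm ended clear of everything.

The top camera and the wrist camera disagreed by about 4 mm on where the block was. I aligned the die by the wrist view and the key by the wrist and side views together; both went in without noticeable force.

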